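Collar the shaft stub and open the oil bottle

ROBOT

A 6-joint arm with a two-finger parallel gripper is mounted at the origin on a cart in front of the work surface, level with it; the furniture and walls round the work are solid. World frame = base frame: x ahead of the robot, y to its left, z up, the work surface at z = 0. Lengths are in m, angles in rad, forces in N, time in s.
With the tool pointing down it reaches from about 0.325 to 0.75 m from the base axis. Payload 7.6 kg.
Tool frame: the origin (TCP) lies midway between the tips of the shut fingers; the grasp point (between the pads) lies 19 mm behind it; x points along the fingers, z is the direction in which the jaws open and shut, and the axes are right-handed (so a half turn about x gives the same grasp; the last joint's range is limited). The gripper opens to 85 mm and grips with 20 to 120 N. Pads are 22 mm wide; open, the fingers measure 114 mm over their backs; the gripper's body (76 mm by 85 mm) begins 54 mm behind the grasp point. The pads swing forward as they close: fully open they stand 13 mm farther back than shut.
Start: joints at [-0.07, 0.052, 1.401, -0, 1.689, -0.07], TCP at [0.525, 0, 0.231] pointing down, gripper open.
Joint ranges: [-2.9, 2.9], [-0.91, 2.17], [0.12, 2.37], [-1.06, 4.2], [0.26, 2.73], [-2.93, 2.93]. Speed limits (rad/s): [2.57, 2.57, 3.01, 3.14, 3.14, 3.14].

INTERFACE

Orientations are given as a rotation vector (axis times angle).
In Python, from cell import r, eyes gives the robot as it stands.
- The arm moves only by the tool servo_tool, never from a script. Its argument "moves" is a list of rows, each an object of numbers: "dx", "dy", "dz": the shift along the tool's x, y, z each as a share of 1 m, from -1 to 1; "rx", "ry", "rz": the turn, a rotation vector about the tool's x, y, z each as a share of 0.5 rad, from -1 to 1; "hand": the closure, from 0 (fully open) to 1 (shut). A call has 1 to 5 rows; each row shifts and turns the commanded pose from where the row before left it, along the tool's axes as they then stand; what a row does not reach is not made up. A row lasts 1/10 s, in which the tool goes at most 50 mm and 8.59 degrees, less where a joint would pass 70% of its speed; a pose out of reach is approached as far as the arm can. A call with a number of a shift or a turn outside -1 to 1 is refused whole. A call with a gripper value outside its range is refused whole. The fingers move at their own pace and stop on an object; "grip_force" is the grip in N (left out, the last holds). Time passes only in rows, so rows that do not move let the fingers close. It gives the time, the measured TCP pose, the force and the opening at its end, in the units of the state.
- r.state(): the state, without advancing time (a new reading comes with each control period).
- eyes.read_camera(name): name is "scene" or "side" or "wrist"; returns the picture (384x512x3 uint8, red, green, blue); there is no depth.
- eyes.camera_model(name): a dict with "fovy" (degrees; the focal length in pixels is half the picture's height over the tangent of half this angle, whatever the lens; pixels are square), "cx", "cy" (the principal point, pixels), "k1" (the pictures are not rectified: a ray, as slopes to the right and down, at radius r is drawn at 1 + k1 r^2 times it, then the intrinsics apply), "view" (4x4, takes a point from world to camera coordinates); the wrist camera has in their place "hand_eye" (4x4, takes a point from camera to tool coordinates, whose origin is the TCP and whose axes are the tool frame's). Camera axes: x right, y down, z forward; pixel columns grow to the right and rows downward; lengths in m; the calibration is good to about 2 mm. A picture is of the moment at which its call begins: read the wrist's pose just before it. camera_model takes no time and is no camera call.
- r.hand_in(): hands the job in, once; it reports no verdict.
The state is a dict: "time_s": time; "joint_pos": joint angles; "dq": joint speeds; "joint_efforts": joint torques, N m; "tcp_pos": TCP position; "ee_rot": TCP orientation; "wrist_force": force on the tool from outside, world axes, zero at the start; "torque": the same for the moment, N m; "gripper_width": finger opening in m.
Only numpy, scipy, OpenCV 4.12 (cv2) and the standard library are available. Lean on these libraries where they do the work, as an engineer would, in place of code of your own. Each camera call takes 0.05 s, during which the arm holds its last target.

TASK

Make the shaft stub ready for oiling: thread the wide collar and then the narrow collar down its post, each fully home, before touching the oil bottle. Then press the bottle's push-and-turn safety cap down, keep it pressed while you twist it counterclockwise (seen from above) until it is free, and lift it off. Finish still holding the cap in the gripper, level and straight above the bottle, two to ten centimetres clear of the neck; do not put it down, and leave the other things on the table where they are.

Things in the scene. Friction and masses are not known exactly. Their poses are not given: they have to be found in the camera images.
- spindle: shaft stub, fixed to the table: dark steel square flange plate 90x90x10 mm with an upright round steel post in its middle, 20 mm in diameter, standing 53 mm above the plate with its top 5 mm tapered to 13 mm. Origin: centre of the plate's underside, on the table; z up along the post; x and y along the plate's sides.
- spindle_tip (a point): centre of the top of the shaft stub's post, 63 mm above the table
- wide_centre (a point): loose plain steel collar, the WIDE one: outer diameter 60 mm, height 22 mm, through hole 24 mm, 250 g, lying flat on the table. This point is its centre, half-way up (11 mm). Fully home it rests on the flange plate, centre 21 mm above the table.
- narrow_centre (a point): loose plain steel collar, the NARROW one: outer diameter 44 mm, height 22 mm, through hole 24 mm, 120 g, lying flat on the table. This point is its centre, half-way up (11 mm). Fully home it rests on the wide collar, centre 43 mm above the table.
- oil_holder: fixed bench holder (grey plate 110x110x8 mm, round cup 88 mm wide, 38 mm high) with a white plastic oil bottle fast in it: bottle 76 mm in diameter up to 82 mm above the table, then a sloping shoulder; neck 27 mm in diameter, top at 126 mm. It does not move or turn. Origin: on the table on the bottle's axis; z up; x along the plate's side and through the two lugs on the neck.
- neck_top (a point): centre of the top of the bottle's neck, 126 mm above the table (hidden under the cap at the start)
- cap_centre (a point): round grey ribbed push-and-turn safety cap on the bottle, loose once free: 54 mm in outer diameter, 28 mm high, 50 g, parallel sides (grasp firmly across any diameter). This point is on its axis, half-way up (14 mm below its top); locked, it is 124 mm above the table. A spring in the neck pushes the cap up with 6 N, about 9 N when fully pressed. How it turns: see cap.
- cap: frame of the cap: origin at the centre of its lower rim, z up, x along the holder's x at the start. It goes down 7 mm to a hard stop; a tooth blocks turning until it is 3.5 mm down (press 5 to 6). Held down, it turns counterclockwise from above: past the tooth at 55 degrees, free to lift straight up from about 57 to 80 (aim for 70), stopped at 83. Clockwise is blocked.
- spanner: bystander: open-ended steel spanner 34x208x8 mm lying flat; origin at the centre of its underside
- eraser: bystander: small eraser block 23x55x15 mm; origin at the centre of its underside
- tape_roll: bystander: roll of brown packing tape lying flat, 104 mm in diameter, 48 mm high; origin at the centre of its underside
Not all that is in view belongs to the job. Leave any green, pink or yellow look-alike of the part that bears narrow_centre alone.

How it is judged:
By the outcome, as a careful person would: the job done as asked, in the order asked, and still so for the second after the job is handed in, while the arm keeps its last pose, push and grip.
It also fails if it takes over 64 s, if anything falls off the work surface, if the arm or the gripper's body presses on something with over 40 N, if the wrist force passes 120 N, or if a joint passes its speed limit or range.

## Working session

There is one attempt and no reset: what is moved stays moved. The work goes in short steps, Python scripts to look and compute and a tool call to move; the robot and the scene stay as the last step left them, time stands still between calls to the robot, and variables do not carry over. Pictures are saved under pics/ and viewed, and the job is handed in when it is done.

Besides the shell and the picture viewer there is one more tool, called after ">>>" as name(argument=value, ...), one argument or row to a line, values as JSON. servo_tool: Moves the arm, as the interface text tells. Shift numbers are shares of 1 m and turn numbers shares of 0.5 rad, none past 1 either way. Its arguments: {"type":"object","properties":{"moves":{"type":"array"},"grip_force":{"type":"number"}},"required":["moves"]}

```bash
mkdir -p pics; ls; cat > h.py <<'E'
from cell import r, eyes
import numpy as np, cv2
from scipy.spatial.transform import Rotation as R
def save(n,im): cv2.imwrite('pics/'+n,cv2.cvtColor(im,cv2.COLOR_RGB2BGR))
def cam(n, st=None):
    m=eyes.camera_model(n)
    if 'view' in m: V=np.array(m['view'])
    else:
        T=np.eye(4);T[:3,:3]=R.from_rotvec(st['ee_rot']).as_matrix();T[:3,3]=st['tcp_pos']
        V=np.linalg.inv(T@np.array(m['hand_eye']))
    f=192/np.tan(np.radians(m['fovy'])/2)
    return dict(V=V,f=f,cx=m['cx'],cy=m['cy'],k1=m['k1'])
def ray(c,px):
    xd=(px[0]-c['cx'])/c['f'];yd=(px[1]-c['cy'])/c['f']
    rd=np.hypot(xd,yd);q=rd
    for _ in range(30): q=rd/(1+c['k1']*q*q)
    s=q/rd if rd>0 else 1
    W=np.linalg.inv(c['V']); d=W[:3,:3]@np.array([xd*s,yd*s,1]); return W[:3,3],d/np.linalg.norm(d)
def plane(c,px,z):
    o,d=ray(c,px); return o+d*(z-o[2])/d[2]
def proj(c,p):
    q=c['V']@np.append(p,1); x,y=q[0]/q[2],q[1]/q[2]; s=1+c['k1']*(x*x+y*y)
    return np.array([c['cx']+c['f']*x*s,c['cy']+c['f']*y*s])
E
python3 - <<'E'
from h import *
s=r.state();print(s)
for n in('scene','side','wrist'):
    im=eyes.read_camera(n);save(n+'0.png',im);np.save(n+'0.npy',im)
    m=eyes.camera_model(n);print(n,m)
E
```

```text
pics
{'time_s': 0.0, 'joint_pos': array([-7.03051845e-02,  5.28463605e-02,  1.40173746e+00, -2.48098046e-05,
        1.68862686e+00, -7.02638793e-02]), 'dq': array([ 1.56192496e-03,  1.11771182e-03, -3.25395510e-05, -3.49334159e-04,
       -4.60256805e-04,  8.26196013e-04]), 'joint_efforts': array([ 8.02730119e-04, -3.81666934e+01, -3.60182977e+01,  8.43031398e-05,
        6.19437444e-03, -2.66336252e-05]), 'tcp_pos': array([5.24687818e-01, 3.52885525e-05, 2.30460992e-01]), 'ee_rot': array([1.04678206e-04, 1.57241209e+00, 3.52307961e-05]), 'wrist_force': array([-0.50276048,  0.37003942,  0.08147027]), 'torque': array([0.01441866, 0.01009315, 0.04925471]), 'gripper_width': 0.0852069678308799}
scene {'fovy': 57.225222721692234, 'cx': 253.19305210927328, 'cy': 191.84797952007474, 'k1': -0.0853786635342179, 'view': array([[ 0.92280033, -0.38493361,  0.01629929, -0.51170716],
       [-0.17554122, -0.45773032, -0.87158949,  0.2093476 ],
       [ 0.34296476,  0.80144187, -0.48996541,  0.70264938],
       [ 0.        ,  0.        ,  0.        ,  1.        ]])}
side {'fovy': 45.157951125998196, 'cx': 260.14837853088335, 'cy': 196.91742301718216, 'k1': -0.050186252266499844, 'view': array([[-0.99572788, -0.09215546,  0.00577577,  0.55698357],
       [-0.0454328 ,  0.43451904, -0.89951602,  0.10581193],
       [ 0.08038563, -0.89593559, -0.4368496 ,  1.37155687],
       [ 0.        ,  0.        ,  0.        ,  1.        ]])}
wrist {'fovy': 61.853168279463915, 'cx': 252.51844238992658, 'cy': 192.17833541360633, 'k1': -0.055449277609521425, 'hand_eye': array([[-1.42306638e-03, -2.73747178e-01,  9.61800633e-01,
        -1.43052697e-01],
       [ 5.22323368e-04, -9.61801679e-01, -2.73746703e-01,
         6.81288491e-02],
       [ 9.99998851e-01,  1.12811216e-04,  1.51169218e-03,
        -4.80142465e-04],
       [ 0.00000000e+00,  0.00000000e+00,  0.00000000e+00,
         1.00000000e+00]])}
```

View pics/scene0.png

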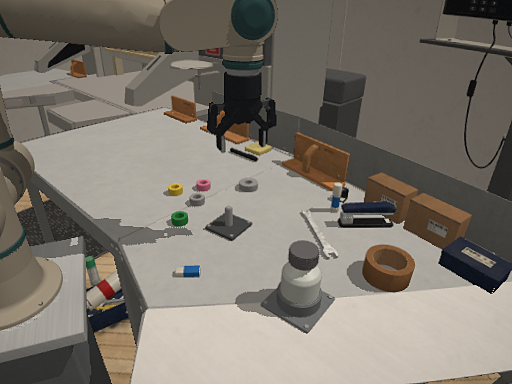

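View pics/side0.png

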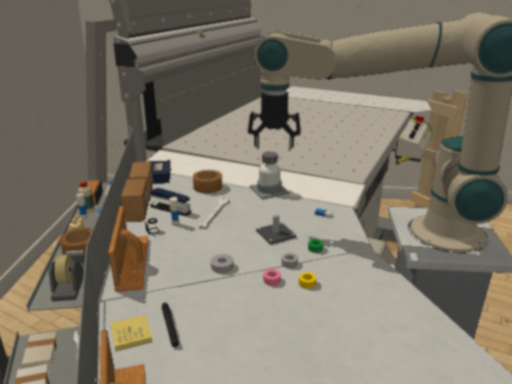

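View pics/wrist0.png

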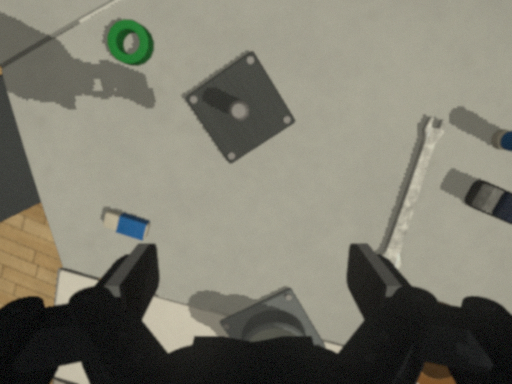

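The scene image shows two grey collars: wide at (248,184) and narrow at (197,199). The look-alikes are green (180,218), pink (203,185) and yellow (175,189). The spindle is at (229,220) and the bottle at (302,275). I'll enlarge crops to confirm.

```bash
python3 - <<'E'
from h import *
a=np.load('scene0.npy');b=np.load('side0.npy')
A=cv2.resize(a[165:255,150:280],None,fx=5,fy=5,interpolation=cv2.INTER_CUBIC)
B=cv2.resize(b[205:300,200:330],None,fx=5,fy=5,interpolation=cv2.INTER_CUBIC)
save('cA.png',A);save('cB.png',B)
C=cv2.resize(a[235:330,255:340],None,fx=5,fy=5,interpolation=cv2.INTER_CUBIC);save('cC.png',C)
C=cv2.resize(b[145:205,230:310],None,fx=7,fy=7,interpolation=cv2.INTER_CUBIC);save('cD.png',C)
E
```

```text
(no output)
```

View pics/cA.png

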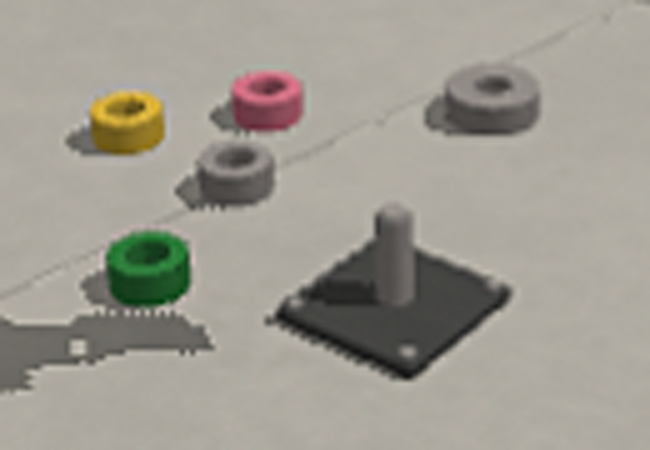

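View pics/cB.png

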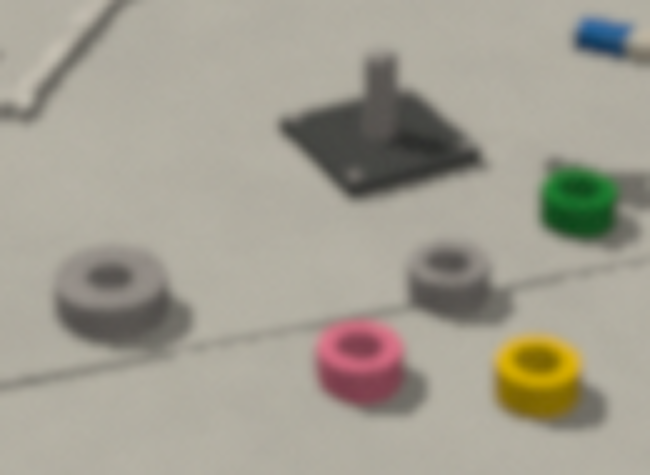

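View pics/cC.png

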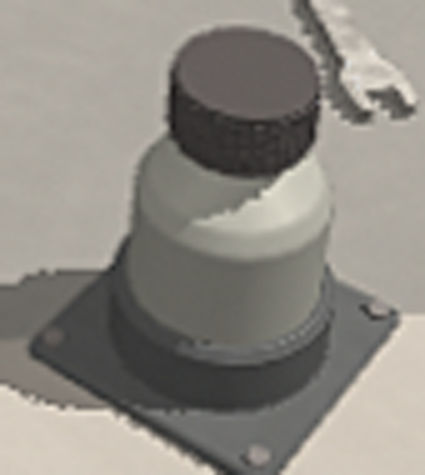

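View pics/cD.png

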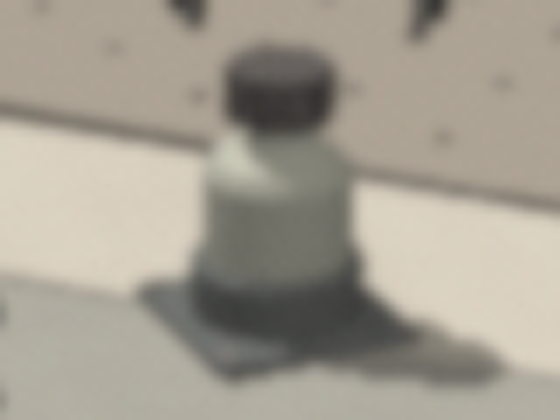

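Crops confirm the wide collar (plain grey, larger) at scene (249,182) and the narrow one (plain grey, smaller) at scene (198,196). The other three are coloured. Rough positions next.

```bash
python3 - <<'E'
from h import *
cs,cd=cam('scene'),cam('side')
def u(x,y,ox,oy,f): return ((x+.5)/f-.5+ox,(y+.5)/f-.5+oy)
P={'wide':(u(492,84,150,165,5),u(111,277,200,205,5),.022),'narrow':(u(238,157,150,165,5),u(449,262,200,205,5),.022),
'post':(u(394,210,150,165,5),u(381,57,200,205,5),.063),'cap':(u(247,72,255,235,5),u(282,66,230,145,7),.138),
'green':(u(150,252,150,165,5),u(580,187,200,205,5),.022),'pink':(u(268,86,150,165,5),u(362,345,200,205,5),.022)}
for k,(a,b,z) in P.items():
    o1,d1=ray(cs,a);o2,d2=ray(cd,b)
    M=np.stack([d1,-d2],1);t=np.linalg.lstsq(M,o2-o1,rcond=None)[0]
    print(k,plane(cs,a,z).round(4),plane(cd,b,z).round(4),((o1+d1*t[0]+o2+d2*t[1])/2).round(4), 'gap',np.linalg.norm(o1+d1*t[0]-o2-d2*t[1]).round(4))
for k,p in dict(flange=[(u(408,378,150,165,5)),(u(268,318,150,165,5)),(u(512,292,150,165,5))]).items():
    print([plane(cs,q,.005).round(4) for q in p])
print([plane(cs,u(x,y,255,235,5),.004).round(4) for x,y in((30,350),(255,470),(400,315))])
E
```

```text
wide [0.6377 0.2426 0.022 ] [0.6366 0.2445 0.022 ] [0.6374 0.2432 0.0214] gap 0.0012
narrow [0.4657 0.2105 0.022 ] [0.4628 0.2127 0.022 ] [0.4643 0.2112 0.0214] gap 0.003
post [0.51   0.0598 0.063 ] [0.5085 0.0662 0.063 ] [0.5097 0.0621 0.0612] gap 0.0022
cap [ 0.5505 -0.2412  0.138 ] [ 0.5489 -0.2357  0.138 ] [ 0.5501 -0.2403  0.1368] gap 0.0021
green [0.3961 0.1292 0.022 ] [0.3933 0.1304 0.022 ] [0.3947 0.1296 0.0217] gap 0.003
pink [0.5058 0.2901 0.022 ] [0.5031 0.2915 0.022 ] [0.5045 0.2903 0.0216] gap 0.0028
[array([ 0.4944, -0.0027,  0.005 ]), array([0.4439, 0.0717, 0.005 ]), array([0.571, 0.048, 0.005])]
[array([ 0.4785, -0.22  ,  0.004 ]), array([ 0.5319, -0.3049,  0.004 ]), array([ 0.6254, -0.26  ,  0.004 ])]
```

Cross-checks agree: triangulated heights are 21, 21, 61 and 137 mm against 22, 22, 63 and 138. Next I hover over the post to measure it with the wrist camera.

>>> servo_tool(
  moves=[
    {"dx": 0.024, "dy": 0.031, "dz": -0.008, "hand": 0},
    {"dx": 0.024, "dy": 0.031, "dz": -0.007, "hand": 0},
    {"hand": 0},
    {"hand": 0},
  ],
  grip_force=40,
)

```text
schema error: expected keys dx, dy, dz, rx, ry, rz, hand
```

```bash
python3 - <<'E'
from h import *
s=r.state();im=eyes.read_camera('wrist');save('w1.png',im);np.save('w1.npy',im)
print(s['time_s'],s['tcp_pos'],s['ee_rot'],s['dq'].round(4))
np.save('w1s.npy',np.r_[s['tcp_pos'],s['ee_rot']])
c=cam('wrist',s);print(proj(c,[.5095,.062,.063]))
E
```

```text
0.15 [5.24793105e-01 1.30846964e-05 2.30688024e-01] [1.07428644e-04 1.57193905e+00 4.73339760e-06] [-0.0007 -0.0012 -0.0016  0.0008 -0.0005  0.0005]
[236.51285289 108.11732907]
```

View pics/w1.png

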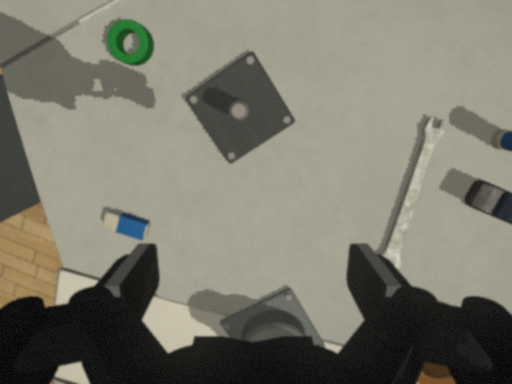

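All keys are required in each row.

>>> servo_tool(
  moves=[
    {"dx": 0.024, "dy": 0.031, "dz": -0.008, "rx": 0, "ry": 0, "rz": 0, "hand": 0},
    {"dx": 0.024, "dy": 0.031, "dz": -0.007, "rx": 0, "ry": 0, "rz": 0, "hand": 0},
    {"dx": 0, "dy": 0, "dz": 0, "rx": 0, "ry": 0, "rz": 0, "hand": 0},
    {"dx": 0, "dy": 0, "dz": 0, "rx": 0, "ry": 0, "rz": 0, "hand": 0},
  ],
  grip_force=40,
)

```text
time_s: 0.6
tcp_pos: [0.5097, 0.0623, 0.183]
ee_rot: [-0.001, 1.572, 0.001]
wrist_force: [0.5, 0.1, 0.1]
gripper_width: 0.0855
```

```bash
python3 - <<'E'
from h import *
s=r.state();im=eyes.read_camera('wrist');save('w2.png',im);np.save('w2.npy',im)
print(s['time_s'],s['tcp_pos'],s['ee_rot'],s['dq'].round(4))
np.save('w2s.npy',np.r_[s['tcp_pos'],s['ee_rot']])
c=cam('wrist',s);print(proj(c,[.5095,.062,.063]))
E
```

```text
0.6 [0.50973578 0.06228301 0.1829617 ] [-1.31560425e-03  1.57178377e+00  7.15032616e-04] [-0.0267 -0.0095 -0.0354 -0.0035  0.0015 -0.0016]
[252.46165314 184.81189353]
```

View pics/w2.png

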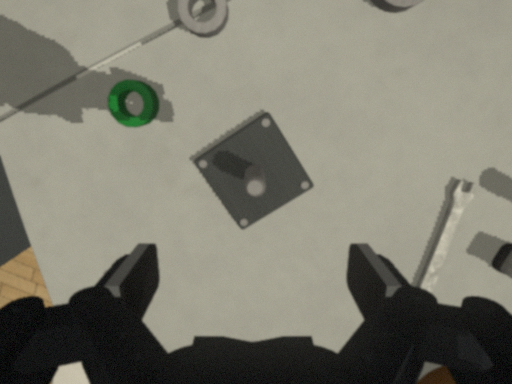

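The post top is at (256,187), close to the image centre, and the flange edges are clear. I'll measure it precisely, then move over the wide collar.

```bash
python3 - <<'E'
from h import *
im=np.load('w2.npy');s=np.load('w2s.npy');st=dict(tcp_pos=s[:3],ee_rot=s[3:]);c=cam('wrist',st)
save('w2c.png',cv2.resize(im[160:215,225:290],None,fx=10,fy=10,interpolation=cv2.INTER_CUBIC))
g=cv2.cvtColor(im,cv2.COLOR_RGB2GRAY)
print(g[178:198:2,238:276:3])
for th in(90,105,120):
    m=(g>th).astype('uint8');n,l,stt,cc=cv2.connectedComponentsWithStats(m)
    k=l[187,256];print(th,stt[k],cc[k],plane(c,cc[k],.063),plane(c,cc[k],.0605))
E
```

```text
[[ 62  52  66  72  76  84  85  85  79  77  73  70  70]
 [ 69  67  71  74  95 112 114 100  91  78  72  71  72]
 [ 69  64  70  84 124 133 136 123 104  84  68  69  67]
 [ 69  71  72  97 135 135 135 134 114  87  69  71  71]
 [ 71  69  69 111 138 138 138 135 120  91  71  70  68]
 [ 70  68  72 118 138 138 137 136 123  87  70  70  74]
 [ 68  64  68 105 138 136 139 140 119  80  71  71  70]
 [ 68  68  72  89 132 138 136 130 107  76  67  69  69]
 [ 71  69  68  73 102 121 119 108  86  72  69  69  69]
 [ 71  69  68  68  73  86  89  80  76  71  75  70  71]]
90 [246 179  20  18 269] [255.52416357 187.11152416] [0.51210519 0.05998622 0.063     ] [0.51213177 0.05931624 0.0605    ]
105 [247 180  17  16 213] [255.07042254 187.39906103] [0.51172074 0.05973264 0.063     ] [0.51174366 0.05906024 0.0605    ]
120 [248 181  15  14 163] [254.6993865  187.43558282] [0.51140558 0.05969997 0.063     ] [0.51142551 0.05902726 0.0605    ]
```

View pics/w2c.png

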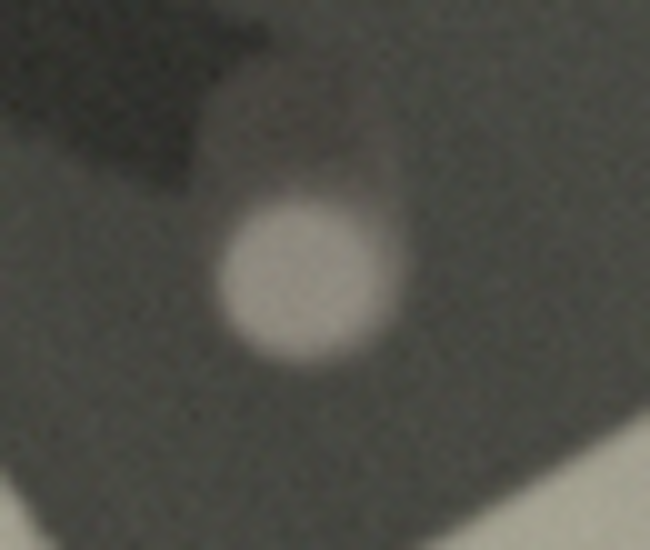

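>>> servo_tool(
  moves=[
    {"dx": 0.01, "dy": 0.036, "dz": 0.026, "rx": 0, "ry": 0, "rz": 0, "hand": 0},
    {"dx": 0.01, "dy": 0.036, "dz": 0.026, "rx": 0, "ry": 0, "rz": 0, "hand": 0},
    {"dx": 0.01, "dy": 0.036, "dz": 0.026, "rx": 0, "ry": 0, "rz": 0, "hand": 0},
    {"dx": 0.01, "dy": 0.036, "dz": 0.026, "rx": 0, "ry": 0, "rz": 0, "hand": 0},
    {"dx": 0, "dy": 0.037, "dz": 0.024, "rx": 0, "ry": 0, "rz": 0, "hand": 0},
  ],
)

```text
time_s: 1.15
tcp_pos: [0.6394, 0.243, 0.1424]
ee_rot: [0.001, 1.572, -0.002]
wrist_force: [0.5, 0.1, -0.3]
gripper_width: 0.0856
```

>>> servo_tool(
  moves=[
    {"dx": 0, "dy": 0, "dz": 0, "rx": 0, "ry": 0, "rz": 0, "hand": 0},
    {"dx": 0, "dy": 0, "dz": 0, "rx": 0, "ry": 0, "rz": 0, "hand": 0},
    {"dx": 0, "dy": 0, "dz": 0, "rx": 0, "ry": 0, "rz": 0, "hand": 0},
  ],
)

```text
time_s: 1.45
tcp_pos: [0.6386, 0.2417, 0.1446]
ee_rot: [0.001, 1.569, -0.001]
wrist_force: [0.2, -0.1, 1.0]
gripper_width: 0.0852
```

```bash
cat >> h.py <<'E'
def shot(n):
    s=r.state();im=eyes.read_camera('wrist');save(n+'.png',im);np.save(n+'.npy',im)
    np.save(n+'s.npy',np.r_[s['tcp_pos'],s['ee_rot']])
    print(round(s['time_s'],2),s['tcp_pos'].round(4),s['ee_rot'].round(4),np.abs(s['dq']).max().round(4))
    return im,s,cam('wrist',s)
E
python3 - <<'E'
from h import *
im,s,c=shot('w3');print(proj(c,[.637,.243,.022]))
E
```

```text
1.45 [0.6386 0.2417 0.1446] [ 1.300e-03  1.569e+00 -1.100e-03] 0.0228
[250.5175757  182.27695942]
```

View pics/w3.png

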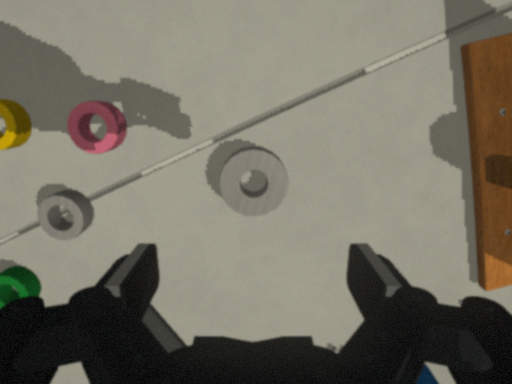

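The wide collar is at about (254,182), and the narrow one at (65,214). I'll fit the top disc.

```bash
cat >> h.py <<'E'
def topring(im,c,guess,dia,z,name):
    # fit the hole rim (24mm) and outer rim of top face from gradient edges along radial rays cast in world plane z
    g=cv2.GaussianBlur(cv2.cvtColor(im,cv2.COLOR_RGB2GRAY),(0,0),.8).astype(np.float32)
    out=[]
    ctr=np.array(guess[:2],float)
    for it in range(4):
        pts=[]
        for a in np.linspace(0,2*np.pi,72,endpoint=False):
            u=np.array([np.cos(a),np.sin(a)])
            rr=np.linspace(dia/2-.005,dia/2+.005,41)
            px=np.array([proj(c,np.append(ctr+q*u,z)) for q in rr],np.float32)
            v=cv2.remap(g,px[None,:,0],px[None,:,1],cv2.INTER_LINEAR)[0]
            d=np.gradient(v);k=np.argmax(np.abs(d))
            if 1<k<39: pts.append(np.r_[ctr+rr[k]*u,a,d[k]])
        pts=np.array(pts)
        A=np.c_[2*pts[:,:2],np.ones(len(pts))];b=(pts[:,:2]**2).sum(1);w=np.ones(len(pts))
        for _ in range(15):
            x=np.linalg.lstsq(A*w[:,None],b*w,rcond=None)[0];R0=np.sqrt(x[2]+x[:2]@x[:2])
            e=np.hypot(*(pts[:,:2]-x[:2]).T)-R0;w=1/(1+(e/.0005)**2)
        ctr=x[:2]
    print(name,'ctr',ctr.round(4),'dia',(2*R0).round(4),'inl',(np.abs(e)<.0007).sum(),len(pts)); return ctr
E
python3 - <<'E'
from h import *
im=np.load('w3.npy');s=np.load('w3s.npy');c=cam('wrist',dict(tcp_pos=s[:3],ee_rot=s[3:]))
save('w3c.png',cv2.resize(im[140:225,205:300],None,fx=6,fy=6,interpolation=cv2.INTER_CUBIC))
g=plane(c,(253.5,182),.022);print(g)
topring(im,c,g,.06,.022,'wide outer');topring(im,c,g,.024,.022,'wide hole')
g=plane(c,(63,216),.022);print(g)
topring(im,c,g,.044,.022,'nar outer');topring(im,c,g,.024,.022,'nar hole')
im=np.load('w2.npy');s=np.load('w2s.npy');c=cam('wrist',dict(tcp_pos=s[:3],ee_rot=s[3:]))
topring(im,c,[.5113,.0597],.013,.063,'post')
E
```

```text
[0.63954814 0.24323924 0.022     ]
wide outer ctr [0.6397 0.2419] dia 0.0588 inl 52 71
wide hole ctr [0.6396 0.2421] dia 0.0245 inl 61 64
[0.46858683 0.21229828 0.022     ]
nar outer ctr [0.4657 0.2103] dia 0.0424 inl 48 69
nar hole ctr [0.4655 0.2105] dia 0.0241 inl 63 70
post ctr [0.5114 0.0595] dia 0.0138 inl 62 72
```

View pics/w3c.png

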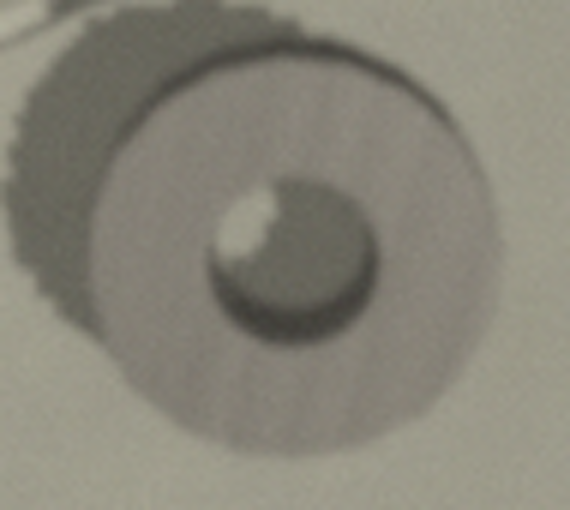

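The wide collar's outer rim and hole agree: centre (0.6396, 0.2420), fitted diameters 58.8 and 24.5 mm. Going down to grasp it.

>>> servo_tool(
  moves=[
    {"dx": 0.045, "dy": 0, "dz": 0.001, "rx": 0, "ry": 0, "rz": 0, "hand": 0},
    {"dx": 0.045, "dy": 0, "dz": 0, "rx": 0, "ry": 0, "rz": 0, "hand": 0},
    {"dx": 0.03, "dy": 0, "dz": 0, "rx": 0, "ry": 0, "rz": 0, "hand": 0},
    {"dx": 0, "dy": 0, "dz": 0, "rx": 0, "ry": 0, "rz": 0, "hand": 0},
    {"dx": 0, "dy": 0, "dz": 0, "rx": 0, "ry": 0, "rz": 0, "hand": 0},
  ],
)

```text
time_s: 2.0
tcp_pos: [0.6396, 0.2423, 0.0253]
ee_rot: [0.001, 1.569, -0.0]
wrist_force: [-0.2, 0.3, 1.4]
gripper_width: 0.0855
```

```bash
python3 - <<'E'
from h import *
im,s,c=shot('w4');print(s['gripper_width'],s['wrist_force'])
E
```

```text
2.0 [0.6396 0.2423 0.0253] [ 1.1000e-03  1.5691e+00 -4.0000e-04] 0.046
0.08551617116479064 [-0.15798163  0.34160271  1.44519563]
```

View pics/w4.png

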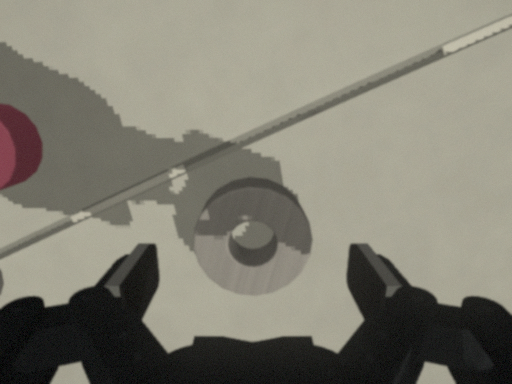

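The collar is centred between the jaws, at about column 253 against the jaw midpoint 253. Going down 22 mm, then closing.

>>> servo_tool(
  moves=[
    {"dx": 0.012, "dy": 0, "dz": 0, "rx": 0, "ry": 0, "rz": 0, "hand": 0},
    {"dx": 0.01, "dy": 0, "dz": 0, "rx": 0, "ry": 0, "rz": 0, "hand": 0},
    {"dx": 0, "dy": 0, "dz": 0, "rx": 0, "ry": 0, "rz": 0, "hand": 0},
    {"dx": 0, "dy": 0, "dz": 0, "rx": 0, "ry": 0, "rz": 0, "hand": 0},
  ],
)

```text
time_s: 2.45
tcp_pos: [0.6388, 0.243, 0.0009]
ee_rot: [-0.0, 1.572, -0.0]
wrist_force: [-0.7, -0.5, 0.2]
gripper_width: 0.0856
```

>>> servo_tool(
  moves=[
    {"dx": 0, "dy": 0, "dz": 0, "rx": 0, "ry": 0, "rz": 0, "hand": 1},
    {"dx": 0, "dy": 0, "dz": 0, "rx": 0, "ry": 0, "rz": 0, "hand": 1},
    {"dx": 0, "dy": 0, "dz": 0, "rx": 0, "ry": 0, "rz": 0, "hand": 1},
    {"dx": 0, "dy": 0, "dz": 0, "rx": 0, "ry": 0, "rz": 0, "hand": 1},
    {"dx": 0, "dy": 0, "dz": 0, "rx": 0, "ry": 0, "rz": 0, "hand": 1},
  ],
  grip_force=60,
)

```text
time_s: 2.95
tcp_pos: [0.6398, 0.2433, 0.0027]
ee_rot: [0.001, 1.568, 0.001]
wrist_force: [0.6, -1.2, 5.1]
gripper_width: 0.0582
```

>>> servo_tool(
  moves=[
    {"dx": 0, "dy": 0, "dz": 0, "rx": 0, "ry": 0, "rz": 0, "hand": 1},
    {"dx": 0, "dy": 0, "dz": 0, "rx": 0, "ry": 0, "rz": 0, "hand": 1},
  ],
)

```text
time_s: 3.15
tcp_pos: [0.6398, 0.2433, 0.0027]
ee_rot: [0.001, 1.569, 0.001]
wrist_force: [-0.4, 0.8, 4.5]
gripper_width: 0.0578
```

```bash
python3 - <<'E'
from h import *
im,s,c=shot('w5');print(s['gripper_width'],s['wrist_force'])
E
```

```text
3.15 [0.6398 0.2433 0.0027] [5.0000e-04 1.5685e+00 6.0000e-04] 0.0022
0.05783669605102742 [-0.4236458   0.8218917   4.49238287]
```

View pics/w5.png

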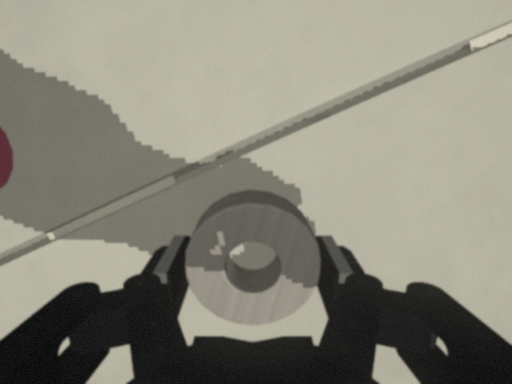

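Grasped; the ring is centred. Lift, then measure its offset in the hand.

>>> servo_tool(
  moves=[
    {"dx": -0.03, "dy": 0, "dz": 0, "rx": 0, "ry": 0, "rz": 0, "hand": 1},
    {"dx": -0.045, "dy": -0.015, "dz": -0.01, "rx": 0, "ry": 0, "rz": 0, "hand": 1},
    {"dx": -0.015, "dy": -0.036, "dz": -0.026, "rx": 0, "ry": 0, "rz": 0, "hand": 1},
    {"dx": 0, "dy": -0.036, "dz": -0.026, "rx": 0, "ry": 0, "rz": 0, "hand": 1},
    {"dx": 0, "dy": -0.036, "dz": -0.026, "rx": 0, "ry": 0, "rz": 0, "hand": 1},
  ],
)

```text
time_s: 3.7
tcp_pos: [0.5496, 0.1189, 0.0911]
ee_rot: [-0.001, 1.571, 0.0]
wrist_force: [0.7, -1.2, -3.5]
gripper_width: 0.0582
```

>>> servo_tool(
  moves=[
    {"dx": 0, "dy": -0.032, "dz": -0.024, "rx": 0, "ry": 0, "rz": 0, "hand": 1},
    {"dx": 0, "dy": -0.024, "dz": -0.014, "rx": 0, "ry": 0, "rz": 0, "hand": 1},
    {"dx": 0, "dy": 0, "dz": 0, "rx": 0, "ry": 0, "rz": 0, "hand": 1},
    {"dx": 0, "dy": 0, "dz": 0, "rx": 0, "ry": 0, "rz": 0, "hand": 1},
    {"dx": 0, "dy": 0, "dz": 0, "rx": 0, "ry": 0, "rz": 0, "hand": 1},
  ],
)

```text
time_s: 4.2
tcp_pos: [0.5132, 0.0645, 0.091]
ee_rot: [-0.0, 1.571, 0.001]
wrist_force: [-0.1, 0.3, -2.8]
gripper_width: 0.0581
```

```bash
python3 - <<'E'
from h import *
im=np.load('w5.npy');s=np.load('w5s.npy');c=cam('wrist',dict(tcp_pos=s[:3],ee_rot=s[3:]))
a=topring(im,c,[.64,.243],.024,.022,'hole at table')-s[:2];print(a)
im,s,c=shot('w6');print(s['gripper_width'],s['wrist_force'])
z=s['tcp_pos'][2]+.0193
b=topring(im,c,s['tcp_pos'][:2],.024,z,'hole')-s['tcp_pos'][:2];b2=topring(im,c,s['tcp_pos'][:2],.06,z,'outer')-s['tcp_pos'][:2];print(b,b2)
E
```

```text
hole at table ctr [0.6395 0.2423] dia 0.0245 inl 67 71
[-0.00028184 -0.00102453]
4.2 [0.5132 0.0645 0.091 ] [-2.0000e-04  1.5711e+00  6.0000e-04] 0.0099
0.058099189413413514 [-0.07523577  0.31515014 -2.75648331]
hole ctr [0.5129 0.0635] dia 0.0245 inl 53 68
outer ctr [0.5129 0.0636] dia 0.0588 inl 65 72
[-0.00025261 -0.00104367] [-0.00024399 -0.00095117]
```

View pics/w6.png

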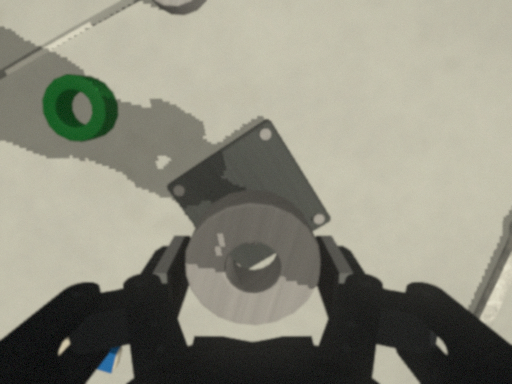

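Collar offset in the hand is (-0.0003, -0.0010), consistent across both looks. Correct by x -1.5 mm and y -4 mm, then descend to just over the tip.

>>> servo_tool(
  moves=[
    {"dx": 0, "dy": -0.004, "dz": -0.0015, "rx": 0, "ry": 0, "rz": 0, "hand": 1},
    {"dx": 0.02, "dy": 0, "dz": 0, "rx": 0, "ry": 0, "rz": 0, "hand": 1},
    {"dx": 0, "dy": 0, "dz": 0, "rx": 0, "ry": 0, "rz": 0, "hand": 1},
    {"dx": 0, "dy": 0, "dz": 0, "rx": 0, "ry": 0, "rz": 0, "hand": 1},
    {"dx": 0, "dy": 0, "dz": 0, "rx": 0, "ry": 0, "rz": 0, "hand": 1},
  ],
)

```text
time_s: 4.75
tcp_pos: [0.512, 0.0602, 0.0721]
ee_rot: [-0.0, 1.57, 0.0]
wrist_force: [-0.7, 0.3, -3.3]
gripper_width: 0.0579
```

```bash
python3 - <<'E'
from h import *
im,s,c=shot('w7');print(s['gripper_width'],s['wrist_force'])
save('w7c.png',cv2.resize(im[180:330,180:330],None,fx=4,fy=4,interpolation=cv2.INTER_CUBIC))
z=s['tcp_pos'][2]+.0193
topring(im,c,s['tcp_pos'][:2],.024,z,'hole')
for n in('scene','side'):
    im=eyes.read_camera(n);np.save(n+'7.npy',im);q=proj(cam(n),[.511,.06,.07]).astype(int)
    save(n+'7.png',cv2.resize(im[q[1]-40:q[1]+50,q[0]-55:q[0]+55],None,fx=5,fy=5,interpolation=cv2.INTER_CUBIC))
E
```

```text
4.75 [0.512  0.0602 0.0721] [-3.0000e-04  1.5697e+00  3.0000e-04] 0.005
0.05791056646242772 [-0.67747642  0.25800496 -3.3223358 ]
hole ctr [0.5117 0.0592] dia 0.0245 inl 52 69
```

View pics/w7c.png

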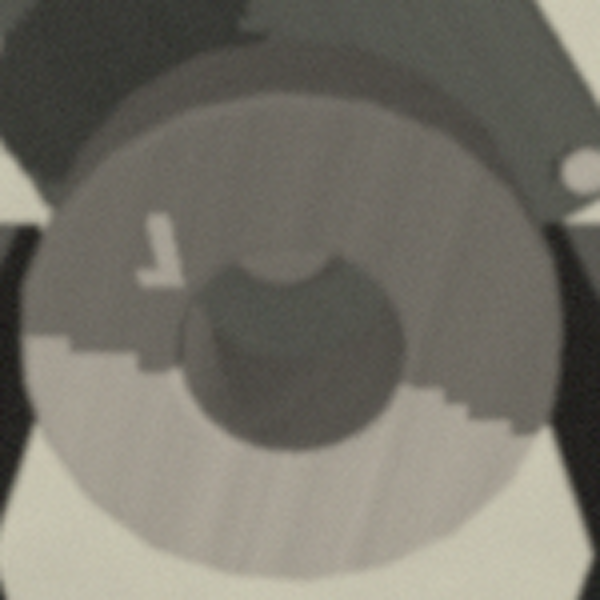

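View pics/scene7.png

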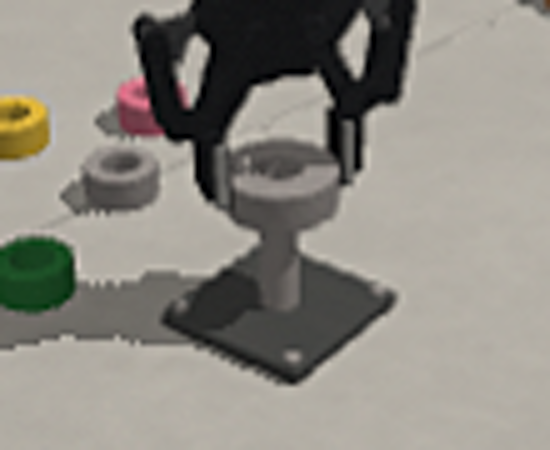

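View pics/side7.png

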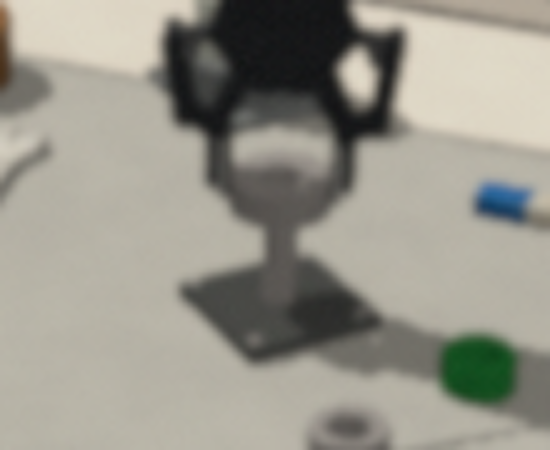

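```bash
python3 - <<'E'
from h import *
s=np.load('w7s.npy');c=cam('wrist',dict(tcp_pos=s[:3],ee_rot=s[3:]))
f=lambda p:((proj(c,p)-180)*4+1.5).round(0)
for z in(.063,.058,.010):
  rr=.0065 if z==.063 else .01
  print(z,[f([.5114+rr*np.cos(a),.0595+rr*np.sin(a),z]) for a in(0,np.pi/2,np.pi,-np.pi/2)])
print('botrim',[f([.5117+.012*np.cos(a),.0592+.012*np.sin(a),.0694]) for a in(0,np.pi/2,np.pi,-np.pi/2)])
E
```

```text
0.063 [array([339., 240.]), array([289., 193.]), array([238., 240.]), array([289., 286.])]
0.058 [array([364., 225.]), array([289., 154.]), array([213., 225.]), array([289., 293.])]
0.01 [array([348., 110.]), array([289.,  53.]), array([229., 110.]), array([289., 165.])]
botrim [array([388., 264.]), array([291., 174.]), array([195., 264.]), array([291., 350.])]
```

The visible arc of the post tip, lowest at crop (285,283), matches the prediction of (289,286) to under 0.5 mm. The fit is aligned; descend with a small trim.

>>> servo_tool(
  moves=[
    {"dx": 0.006, "dy": 0.0005, "dz": -0.0005, "rx": 0, "ry": 0, "rz": 0, "hand": 1},
    {"dx": 0.008, "dy": 0, "dz": 0, "rx": 0, "ry": 0, "rz": 0, "hand": 1},
    {"dx": 0.008, "dy": 0, "dz": 0, "rx": 0, "ry": 0, "rz": 0, "hand": 1},
    {"dx": 0, "dy": 0, "dz": 0, "rx": 0, "ry": 0, "rz": 0, "hand": 1},
  ],
)

```text
time_s: 5.3
tcp_pos: [0.5098, 0.0605, 0.0473]
ee_rot: [-0.0, 1.574, -0.0]
wrist_force: [-0.4, 0.4, -3.4]
gripper_width: 0.0584
```

>>> servo_tool(
  moves=[
    {"dx": 0.01, "dy": 0, "dz": 0, "rx": 0, "ry": 0, "rz": 0, "hand": 1},
    {"dx": 0.01, "dy": 0, "dz": 0, "rx": 0, "ry": 0, "rz": 0, "hand": 1},
    {"dx": 0.009, "dy": 0, "dz": 0, "rx": 0, "ry": 0, "rz": 0, "hand": 1},
    {"dx": 0, "dy": 0, "dz": 0, "rx": 0, "ry": 0, "rz": 0, "hand": 1},
    {"dx": 0, "dy": 0, "dz": 0, "rx": 0, "ry": 0, "rz": 0, "hand": 1},
  ],
)

```text
time_s: 5.8
tcp_pos: [0.5109, 0.0605, 0.02]
ee_rot: [-0.0, 1.571, -0.0]
wrist_force: [0.1, -0.3, -2.1]
gripper_width: 0.058
```

>>> servo_tool(
  moves=[
    {"dx": 0.003, "dy": 0, "dz": 0, "rx": 0, "ry": 0, "rz": 0, "hand": 1},
    {"dx": 0.002, "dy": 0, "dz": 0, "rx": 0, "ry": 0, "rz": 0, "hand": 1},
    {"dx": 0, "dy": 0, "dz": 0, "rx": 0, "ry": 0, "rz": 0, "hand": 1},
    {"dx": 0, "dy": 0, "dz": 0, "rx": 0, "ry": 0, "rz": 0, "hand": 1},
  ],
)

```text
time_s: 6.2
tcp_pos: [0.5111, 0.0605, 0.0154]
ee_rot: [0.0, 1.571, -0.0]
wrist_force: [0.1, 0.5, -2.3]
gripper_width: 0.0578
```

>>> servo_tool(
  moves=[
    {"dx": 0.002, "dy": 0, "dz": 0, "rx": 0, "ry": 0, "rz": 0, "hand": 1},
    {"dx": 0.001, "dy": 0, "dz": 0, "rx": 0, "ry": 0, "rz": 0, "hand": 1},
    {"dx": 0, "dy": 0, "dz": 0, "rx": 0, "ry": 0, "rz": 0, "hand": 1},
    {"dx": 0, "dy": 0, "dz": 0, "rx": 0, "ry": 0, "rz": 0, "hand": 1},
  ],
)

```text
time_s: 6.6
tcp_pos: [0.5112, 0.0605, 0.0128]
ee_rot: [-0.0, 1.57, 0.0]
wrist_force: [-2.8, -0.6, 3.5]
gripper_width: 0.058
```

Contact at z 0.0128, where 0.0127 was expected: it is seated. Release and lift.

>>> servo_tool(
  moves=[
    {"dx": 0, "dy": 0, "dz": 0, "rx": 0, "ry": 0, "rz": 0, "hand": 0},
    {"dx": 0, "dy": 0, "dz": 0, "rx": 0, "ry": 0, "rz": 0, "hand": 0},
    {"dx": 0, "dy": 0, "dz": 0, "rx": 0, "ry": 0, "rz": 0, "hand": 0},
    {"dx": 0, "dy": 0, "dz": 0, "rx": 0, "ry": 0, "rz": 0, "hand": 0},
    {"dx": 0, "dy": 0, "dz": 0, "rx": 0, "ry": 0, "rz": 0, "hand": 0},
  ],
)

```text
time_s: 7.1
tcp_pos: [0.5111, 0.0605, 0.0123]
ee_rot: [-0.0, 1.571, -0.0]
wrist_force: [-0.3, 0.8, 0.4]
gripper_width: 0.0858
```

>>> servo_tool(
  moves=[
    {"dx": -0.04, "dy": 0, "dz": 0, "rx": 0, "ry": 0, "rz": 0, "hand": 0},
    {"dx": -0.045, "dy": 0, "dz": 0, "rx": 0, "ry": 0, "rz": 0, "hand": 0},
    {"dx": -0.035, "dy": 0.02, "dz": -0.006, "rx": 0, "ry": 0, "rz": 0, "hand": 0},
    {"dx": -0.01, "dy": 0.045, "dz": -0.014, "rx": 0, "ry": 0, "rz": 0, "hand": 0},
    {"dx": 0, "dy": 0.045, "dz": -0.014, "rx": 0, "ry": 0, "rz": 0, "hand": 0},
  ],
)

```text
time_s: 7.6
tcp_pos: [0.4779, 0.1716, 0.1453]
ee_rot: [0.003, 1.565, -0.0]
wrist_force: [0.4, 0.3, -0.9]
gripper_width: 0.0852
```

>>> servo_tool(
  moves=[
    {"dx": 0, "dy": 0.04, "dz": -0.012, "rx": 0, "ry": 0, "rz": 0, "hand": 0},
    {"dx": 0, "dy": 0, "dz": 0, "rx": 0, "ry": 0, "rz": 0, "hand": 0},
    {"dx": 0, "dy": 0, "dz": 0, "rx": 0, "ry": 0, "rz": 0, "hand": 0},
    {"dx": 0, "dy": 0, "dz": 0, "rx": 0, "ry": 0, "rz": 0, "hand": 0},
  ],
)

```text
time_s: 8.0
tcp_pos: [0.4653, 0.2098, 0.1422]
ee_rot: [0.0, 1.571, -0.001]
wrist_force: [-0.5, -0.2, -0.6]
gripper_width: 0.085
```

```bash
python3 - <<'E'
from h import *
im,s,c=shot('w8')
topring(im,c,[.4656,.2104],.024,.022,'hole');topring(im,c,[.4656,.2104],.044,.022,'outer')
im=eyes.read_camera('scene');q=proj(cam('scene'),[.511,.06,.05]).astype(int)
save('scene8.png',cv2.resize(im[q[1]-50:q[1]+40,q[0]-65:q[0]+65],None,fx=5,fy=5,interpolation=cv2.INTER_CUBIC))
E
```

```text
8.0 [0.4653 0.2098 0.1422] [ 3.0000e-04  1.5707e+00 -8.0000e-04] 0.0149
hole ctr [0.4653 0.2106] dia 0.0243 inl 58 72
outer ctr [0.4654 0.2105] dia 0.0428 inl 52 72
```

View pics/w8.png

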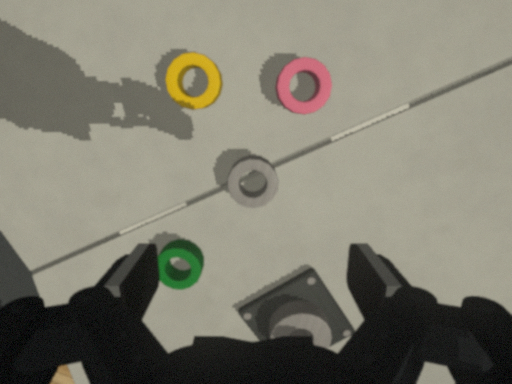

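View pics/scene8.png

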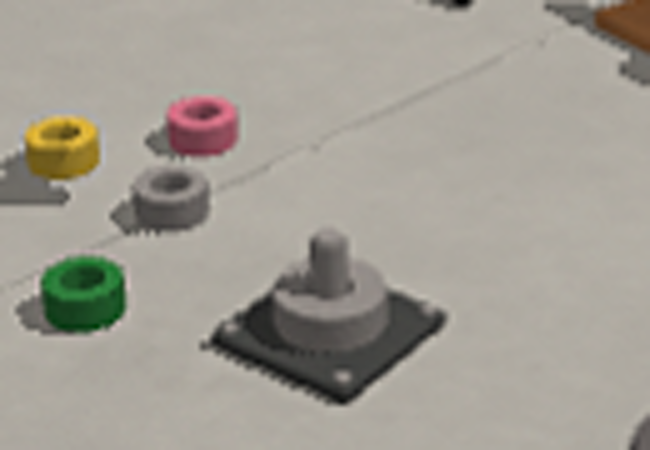

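The wide collar sits flat on the flange. The narrow collar is at (253,182), plain grey and distinct from green (180,264), pink (304,86) and yellow (194,81). Descend on it.

>>> servo_tool(
  moves=[
    {"dx": 0.045, "dy": 0.001, "dz": 0, "rx": 0, "ry": 0, "rz": 0, "hand": 0},
    {"dx": 0.045, "dy": 0, "dz": 0, "rx": 0, "ry": 0, "rz": 0, "hand": 0},
    {"dx": 0.025, "dy": 0, "dz": 0, "rx": 0, "ry": 0, "rz": 0, "hand": 0},
    {"dx": 0.015, "dy": 0, "dz": 0, "rx": 0, "ry": 0, "rz": 0, "hand": 0},
    {"dx": 0.008, "dy": 0, "dz": 0, "rx": 0, "ry": 0, "rz": 0, "hand": 0},
  ],
)

```text
time_s: 8.6
tcp_pos: [0.4645, 0.2103, 0.0025]
ee_rot: [0.0, 1.573, -0.002]
wrist_force: [0.1, 0.6, 0.0]
gripper_width: 0.0851
```

>>> servo_tool(
  moves=[
    {"dx": 0, "dy": 0, "dz": 0, "rx": 0, "ry": 0, "rz": 0, "hand": 0},
    {"dx": 0, "dy": 0, "dz": 0, "rx": 0, "ry": 0, "rz": 0, "hand": 0},
  ],
)

```text
time_s: 8.8
tcp_pos: [0.4658, 0.2114, 0.0053]
ee_rot: [0.001, 1.569, -0.0]
wrist_force: [1.5, -0.4, 0.4]
gripper_width: 0.0855
```

>>> servo_tool(
  moves=[
    {"dx": 0, "dy": 0, "dz": 0, "rx": 0, "ry": 0, "rz": 0, "hand": 1},
    {"dx": 0, "dy": 0, "dz": 0, "rx": 0, "ry": 0, "rz": 0, "hand": 1},
    {"dx": 0, "dy": 0, "dz": 0, "rx": 0, "ry": 0, "rz": 0, "hand": 1},
    {"dx": 0, "dy": 0, "dz": 0, "rx": 0, "ry": 0, "rz": 0, "hand": 1},
    {"dx": 0, "dy": 0, "dz": 0, "rx": 0, "ry": 0, "rz": 0, "hand": 1},
  ],
  grip_force=60,
)

```text
time_s: 9.3
tcp_pos: [0.4656, 0.2118, 0.0055]
ee_rot: [0.0, 1.569, 0.0]
wrist_force: [-1.7, -0.1, 6.4]
gripper_width: 0.0418
```

>>> servo_tool(
  moves=[
    {"dx": 0, "dy": 0, "dz": 0, "rx": 0, "ry": 0, "rz": 0, "hand": 1},
    {"dx": 0, "dy": 0, "dz": 0, "rx": 0, "ry": 0, "rz": 0, "hand": 1},
    {"dx": 0, "dy": 0, "dz": 0, "rx": 0, "ry": 0, "rz": 0, "hand": 1},
  ],
)

```text
time_s: 9.6
tcp_pos: [0.4656, 0.2117, 0.0055]
ee_rot: [0.0, 1.569, 0.0]
wrist_force: [-0.4, -0.5, 5.8]
gripper_width: 0.042
```

```bash
python3 - <<'E'
from h import *
im,s,c=shot('w9');print(s['gripper_width'],s['wrist_force'])
print(topring(im,c,[.4656,.2104],.024,.022,'hole')-s['tcp_pos'][:2]);topring(im,c,[.4656,.2104],.044,.022,'outer')
E
```

```text
9.6 [0.4656 0.2117 0.0055] [3.0000e-04 1.5693e+00 4.0000e-04] 0.0018
0.04201352637474675 [-0.38960108 -0.53890719  5.78203072]
hole ctr [0.4654 0.2106] dia 0.0242 inl 52 71
[-0.00021626 -0.00111108]
outer ctr [0.4653 0.2107] dia 0.0427 inl 47 64
```

View pics/w9.png

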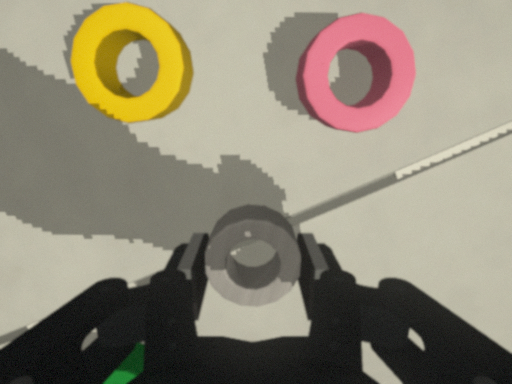

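>>> servo_tool(
  moves=[
    {"dx": -0.03, "dy": 0, "dz": 0, "rx": 0, "ry": 0, "rz": 0, "hand": 1},
    {"dx": -0.045, "dy": -0.01, "dz": 0.003, "rx": 0, "ry": 0, "rz": 0, "hand": 1},
    {"dx": -0.015, "dy": -0.036, "dz": 0.011, "rx": 0, "ry": 0, "rz": 0, "hand": 1},
    {"dx": 0, "dy": -0.045, "dz": 0.013, "rx": 0, "ry": 0, "rz": 0, "hand": 1},
    {"dx": 0, "dy": -0.04, "dz": 0.012, "rx": 0, "ry": 0, "rz": 0, "hand": 1},
  ],
)

```text
time_s: 10.15
tcp_pos: [0.5046, 0.0791, 0.0954]
ee_rot: [-0.001, 1.569, 0.001]
wrist_force: [1.6, 0.5, -1.5]
gripper_width: 0.0419
```

>>> servo_tool(
  moves=[
    {"dx": 0, "dy": -0.02, "dz": 0.0065, "rx": 0, "ry": 0, "rz": 0, "hand": 1},
    {"dx": 0.018, "dy": 0, "dz": 0, "rx": 0, "ry": 0, "rz": 0, "hand": 1},
    {"dx": 0, "dy": 0, "dz": 0, "rx": 0, "ry": 0, "rz": 0, "hand": 1},
    {"dx": 0, "dy": 0, "dz": 0, "rx": 0, "ry": 0, "rz": 0, "hand": 1},
    {"dx": 0, "dy": 0, "dz": 0, "rx": 0, "ry": 0, "rz": 0, "hand": 1},
  ],
)

```text
time_s: 10.65
tcp_pos: [0.5107, 0.061, 0.0771]
ee_rot: [-0.001, 1.57, 0.001]
wrist_force: [0.1, -0.2, -1.2]
gripper_width: 0.0418
```

```bash
python3 - <<'E'
from h import *
im,s,c=shot('w10');print(s['gripper_width'],s['wrist_force'])
save('w10c.png',cv2.resize(im[180:330,180:330],None,fx=4,fy=4,interpolation=cv2.INTER_CUBIC))
z=s['tcp_pos'][2]+.0165
h=topring(im,c,s['tcp_pos'][:2]+[0,-.001],.024,z,'hole');topring(im,c,s['tcp_pos'][:2],.044,z,'outer')
f=lambda p:((proj(c,p)-180)*4+1.5).round(0)
for a in(0,np.pi/2,np.pi,-np.pi/2): print(f([.511+.0065*np.cos(a),.0598+.0065*np.sin(a),.063]))
E
```

```text
10.65 [0.5107 0.061  0.0771] [-7.0000e-04  1.5698e+00  8.0000e-04] 0.0036
0.04175342119333468 [ 0.08979413 -0.23839926 -1.16126256]
hole ctr [0.5105 0.0601] dia 0.0244 inl 53 69
outer ctr [0.5104 0.0601] dia 0.0427 inl 51 65
[344. 229.]
[295. 183.]
[246. 229.]
[295. 273.]
```

View pics/w10c.png

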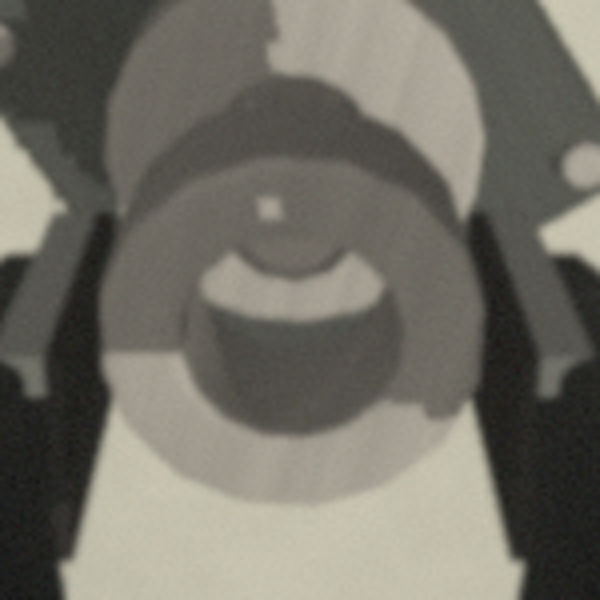

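The post-tip arc, lowest at crop (291,270), is within about 1 mm of the prediction (295,273). Descend.

>>> servo_tool(
  moves=[
    {"dx": 0.007, "dy": -0.0003, "dz": 0, "rx": 0, "ry": 0, "rz": 0, "hand": 1},
    {"dx": 0.008, "dy": 0, "dz": 0, "rx": 0, "ry": 0, "rz": 0, "hand": 1},
    {"dx": 0.008, "dy": 0, "dz": 0, "rx": 0, "ry": 0, "rz": 0, "hand": 1},
    {"dx": 0, "dy": 0, "dz": 0, "rx": 0, "ry": 0, "rz": 0, "hand": 1},
    {"dx": 0, "dy": 0, "dz": 0, "rx": 0, "ry": 0, "rz": 0, "hand": 1},
  ],
)

```text
time_s: 11.2
tcp_pos: [0.5103, 0.0602, 0.0529]
ee_rot: [-0.0, 1.572, 0.0]
wrist_force: [1.1, 0.0, -0.6]
gripper_width: 0.0417
```

>>> servo_tool(
  moves=[
    {"dx": 0.005, "dy": 0, "dz": 0, "rx": 0, "ry": 0, "rz": 0, "hand": 1},
    {"dx": 0.005, "dy": 0, "dz": 0, "rx": 0, "ry": 0, "rz": 0, "hand": 1},
    {"dx": 0.003, "dy": 0, "dz": 0, "rx": 0, "ry": 0, "rz": 0, "hand": 1},
    {"dx": 0, "dy": 0, "dz": 0, "rx": 0, "ry": 0, "rz": 0, "hand": 1},
    {"dx": 0, "dy": 0, "dz": 0, "rx": 0, "ry": 0, "rz": 0, "hand": 1},
  ],
)

```text
time_s: 11.7
tcp_pos: [0.5105, 0.0602, 0.0403]
ee_rot: [-0.0, 1.571, 0.0]
wrist_force: [0.5, -0.4, -0.9]
gripper_width: 0.0417
```

>>> servo_tool(
  moves=[
    {"dx": 0.002, "dy": 0, "dz": 0, "rx": 0, "ry": 0, "rz": 0, "hand": 1},
    {"dx": 0.0015, "dy": 0, "dz": 0, "rx": 0, "ry": 0, "rz": 0, "hand": 1},
    {"dx": 0, "dy": 0, "dz": 0, "rx": 0, "ry": 0, "rz": 0, "hand": 1},
    {"dx": 0, "dy": 0, "dz": 0, "rx": 0, "ry": 0, "rz": 0, "hand": 1},
  ],
)

```text
time_s: 12.1
tcp_pos: [0.5108, 0.0602, 0.0375]
ee_rot: [-0.0, 1.57, 0.0]
wrist_force: [-2.5, -0.5, 6.7]
gripper_width: 0.0418
```

Seated: contact at z 0.0375, exactly as expected. Release, lift, and check the stack.

>>> servo_tool(
  moves=[
    {"dx": 0, "dy": 0, "dz": 0, "rx": 0, "ry": 0, "rz": 0, "hand": 0},
    {"dx": 0, "dy": 0, "dz": 0, "rx": 0, "ry": 0, "rz": 0, "hand": 0},
    {"dx": 0, "dy": 0, "dz": 0, "rx": 0, "ry": 0, "rz": 0, "hand": 0},
    {"dx": 0, "dy": 0, "dz": 0, "rx": 0, "ry": 0, "rz": 0, "hand": 0},
    {"dx": 0, "dy": 0, "dz": 0, "rx": 0, "ry": 0, "rz": 0, "hand": 0},
  ],
)

```text
time_s: 12.6
tcp_pos: [0.5105, 0.0602, 0.0367]
ee_rot: [-0.0, 1.571, 0.0]
wrist_force: [-0.4, 0.9, 0.2]
gripper_width: 0.0854
```

>>> servo_tool(
  moves=[
    {"dx": -0.03, "dy": 0, "dz": 0, "rx": 0, "ry": 0, "rz": 0, "hand": 0},
    {"dx": -0.045, "dy": 0, "dz": 0, "rx": 0, "ry": 0, "rz": 0, "hand": 0},
    {"dx": -0.045, "dy": 0, "dz": 0, "rx": 0, "ry": 0, "rz": 0, "hand": 0},
    {"dx": -0.045, "dy": 0, "dz": 0, "rx": 0, "ry": 0, "rz": 0, "hand": 0},
    {"dx": -0.045, "dy": 0, "dz": 0, "rx": 0, "ry": 0, "rz": 0, "hand": 0},
  ],
)

```text
time_s: 13.1
tcp_pos: [0.5102, 0.0602, 0.2487]
ee_rot: [-0.0, 1.57, -0.0]
wrist_force: [1.0, 0.1, 0.4]
gripper_width: 0.0851
```

```bash
python3 - <<'E'
from h import *
im,s,c=shot('w11');print(s['gripper_width'],s['wrist_force'])
topring(im,c,[.511,.06],.044,.054,'narrow top');topring(im,c,[.511,.06],.06,.032,'wide top')
im=eyes.read_camera('scene');q=proj(cam('scene'),[.511,.06,.05]).astype(int)
A=im[q[1]-45:q[1]+45,q[0]-45:q[0]+45]
im=eyes.read_camera('side');q=proj(cam('side'),[.511,.06,.05]).astype(int)
B=im[q[1]-45:q[1]+45,q[0]-45:q[0]+45]
save('st11.png',cv2.resize(np.hstack([A,B]),None,fx=4,fy=4,interpolation=cv2.INTER_CUBIC))
E
```

```text
13.1 [0.5102 0.0602 0.2487] [-0.      1.5705 -0.    ] 0.8888
0.08510970142814817 [0.99456766 0.14035247 0.38774187]
narrow top ctr [0.5134 0.0576] dia 0.0476 inl 29 66
wide top ctr [0.5112 0.0587] dia 0.0595 inl 68 70
```

View pics/st11.png

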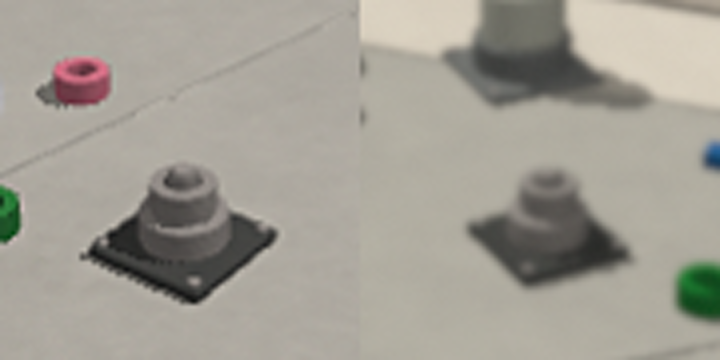

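Both collars are stacked flush, with about 9 mm of post showing above. Now on to hover over the cap.

>>> servo_tool(
  moves=[
    {"dx": -0.006, "dy": -0.043, "dz": 0.006, "rx": 0, "ry": 0, "rz": 0, "hand": 0},
    {"dx": 0, "dy": -0.043, "dz": 0.006, "rx": 0, "ry": 0, "rz": 0, "hand": 0},
    {"dx": 0, "dy": -0.043, "dz": 0.006, "rx": 0, "ry": 0, "rz": 0, "hand": 0},
    {"dx": 0, "dy": -0.043, "dz": 0.006, "rx": 0, "ry": 0, "rz": 0, "hand": 0},
    {"dx": 0, "dy": -0.043, "dz": 0.006, "rx": 0, "ry": 0, "rz": 0, "hand": 0},
  ],
)

```text
time_s: 13.75
tcp_pos: [0.5401, -0.1564, 0.2511]
ee_rot: [0.001, 1.573, 0.001]
wrist_force: [0.4, 0.0, 1.3]
gripper_width: 0.0851
```

>>> servo_tool(
  moves=[
    {"dx": 0, "dy": -0.043, "dz": 0.006, "rx": 0, "ry": 0, "rz": 0, "hand": 0},
    {"dx": 0, "dy": -0.043, "dz": 0.006, "rx": 0, "ry": 0, "rz": 0, "hand": 0},
    {"dx": 0, "dy": 0, "dz": 0, "rx": 0, "ry": 0, "rz": 0, "hand": 0},
    {"dx": 0, "dy": 0, "dz": 0, "rx": 0, "ry": 0, "rz": 0, "hand": 0},
    {"dx": 0, "dy": 0, "dz": 0, "rx": 0, "ry": 0, "rz": 0, "hand": 0},
  ],
)

```text
time_s: 14.25
tcp_pos: [0.5524, -0.2398, 0.252]
ee_rot: [0.0, 1.572, 0.001]
wrist_force: [-0.1, 0.2, 0.3]
gripper_width: 0.0852
```

```bash
python3 - <<'E'
from h import *
im,s,c=shot('w12');print(s['gripper_width'],s['joint_pos'].round(3))
topring(im,c,[.552,-.242],.054,.138,'cap')
E
```

```text
14.25 [ 0.5524 -0.2398  0.252 ] [1.0000e-04 1.5719e+00 1.4000e-03] 0.0153
0.08518975422458988 [-0.471  0.27   1.118  0.     1.755 -0.472]
cap ctr [ 0.5521 -0.2394] dia 0.0558 inl 51 71
```

View pics/w12.png

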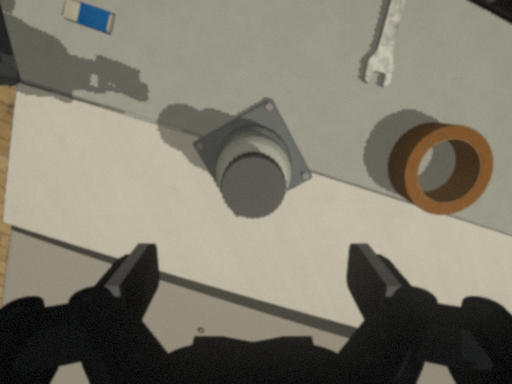

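>>> servo_tool(
  moves=[
    {"dx": 0, "dy": 0, "dz": 0, "rx": 0.28, "ry": 0, "rz": 0, "hand": 0},
    {"dx": 0, "dy": 0, "dz": 0, "rx": 0.28, "ry": 0, "rz": 0, "hand": 0},
    {"dx": 0, "dy": 0, "dz": 0, "rx": 0.28, "ry": 0, "rz": 0, "hand": 0},
    {"dx": 0, "dy": 0, "dz": 0, "rx": 0.28, "ry": 0, "rz": 0, "hand": 0},
    {"dx": 0, "dy": 0, "dz": 0, "rx": 0.28, "ry": 0, "rz": 0, "hand": 0},
  ],
)

```text
time_s: 14.8
tcp_pos: [0.5527, -0.2394, 0.2531]
ee_rot: [0.551, 1.499, -0.551]
wrist_force: [0.0, 0.5, -1.0]
gripper_width: 0.0851
```

>>> servo_tool(
  moves=[
    {"dx": 0, "dy": 0, "dz": 0, "rx": 0, "ry": 0, "rz": 0, "hand": 0},
    {"dx": 0, "dy": 0, "dz": 0, "rx": 0, "ry": 0, "rz": 0, "hand": 0},
    {"dx": 0, "dy": 0, "dz": 0, "rx": 0, "ry": 0, "rz": 0, "hand": 0},
  ],
)

```text
time_s: 15.1
tcp_pos: [0.5526, -0.2403, 0.2529]
ee_rot: [0.545, 1.501, -0.545]
wrist_force: [0.1, 0.4, 0.0]
gripper_width: 0.085
```

```bash
cat > capm.py <<'E'
from h import *
def capc(n):
    im=np.load(n+'.npy');s=np.load(n+'s.npy');c=cam('wrist',dict(tcp_pos=s[:3],ee_rot=s[3:]))
    p=topring(im,c,[.5515,-.2398],.054,.138,n)
    Rm=R.from_rotvec(s[3:]).as_matrix()
    print(n,'rel tool (y,z):',(Rm.T@np.append(p-s[:2],0))[1:].round(4), 'tool z yaw',np.degrees(np.arctan2(Rm[1,2],Rm[0,2])).round(2),'tool x',Rm[:,0].round(4))
    q=proj(c,np.append(p,.138)).astype(int)
    return cv2.resize(im[q[1]-45:q[1]+45,q[0]-45:q[0]+45],None,fx=4,fy=4,interpolation=cv2.INTER_CUBIC)
E
python3 - <<'E'
from capm import *
im,s,c=shot('w13');print(s['joint_pos'].round(3))
save('cap13.png',np.hstack([capc('w12'),capc('w13')]))
E
```

```text
15.1 [ 0.5526 -0.2403  0.2529] [ 0.5451  1.5009 -0.545 ] 0.0128
[-0.471  0.27   1.116  0.     1.755  0.225]
w12 ctr [ 0.553 -0.239] dia 0.0558 inl 50 71
w12 rel tool (y,z): [0.0008 0.0006] tool z yaw 0.05 tool x [-0.0011  0.001  -1.    ]
w13 ctr [ 0.5544 -0.2402] dia 0.0563 inl 46 71
w13 rel tool (y,z): [0.0012 0.0013] tool z yaw -39.91 tool x [ 3.e-04 -1.e-04 -1.e+00]
```

View pics/cap13.png

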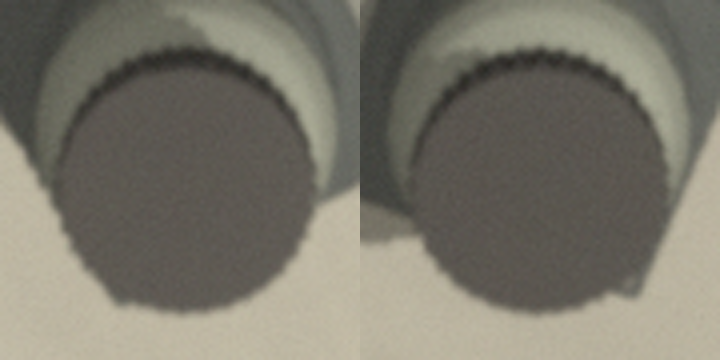

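The ring fit depends on where it starts here, because of the ribbed side. I'll use a colour mask of the flat top face instead.

```bash
cat > capm2.py <<'E'
from h import *
def capm(n,z=.138,guess=(253,186),dbg=True):
    im=np.load(n+'.npy');s=np.load(n+'s.npy');c=cam('wrist',dict(tcp_pos=s[:3],ee_rot=s[3:]))
    b=cv2.GaussianBlur(im,(0,0),.8).astype(np.float32);x,y=map(int,guess)
    m0=np.median(b[y-8:y+9,x-8:x+9].reshape(-1,3),0)
    d=b-m0; hits=(np.abs(d.mean(2))<14)&(np.abs(d[...,0]-d[...,2]-0)<9)
    m=cv2.morphologyEx(hits.astype('uint8'),cv2.MORPH_OPEN,np.ones((5,5),np.uint8))
    n_,l=cv2.connectedComponents(m);m=(l==l[y,x]).astype('uint8')
    ct=max(cv2.findContours(m,cv2.RETR_EXTERNAL,cv2.CHAIN_APPROX_NONE)[0],key=cv2.contourArea)[:,0]
    W=np.array([plane(c,p,z)[:2] for p in ct]);w=np.ones(len(W));A=np.c_[2*W,np.ones(len(W))];bb=(W**2).sum(1)
    for _ in range(40):
        q=np.linalg.lstsq(A*w[:,None],bb*w,rcond=None)[0];r0=np.sqrt(q[2]+q[:2]@q[:2]);e=np.hypot(*(W-q[:2]).T)-r0;w=1/(1+(e/.0006)**2)
    Rm=R.from_rotvec(s[3:]).as_matrix()
    print(n,'ctr',q[:2].round(4),'dia',(2*r0).round(4),'inl',(abs(e)<.0008).mean().round(2),'rel(y,z)',(Rm.T@np.append(q[:2]-s[:2],0))[1:].round(4))
    o=im.copy();o[m>0]=(o[m>0]*.5+np.array([128,0,0])).astype('uint8');return q[:2],o[y-50:y+50,x-60:x+60]
E
python3 - <<'E'
from capm2 import *
a,A=capm('w12');b,B=capm('w13')
save('cm.png',cv2.resize(np.hstack([A,B]),None,fx=3,fy=3))
E
```

```text
w12 ctr [ 0.5541 -0.2299] dia 0.0639 inl 0.23 rel(y,z) [0.0099 0.0017]
w13 ctr [ 0.5535 -0.2411] dia 0.0514 inl 0.58 rel(y,z) [-0.0001  0.0012]
```

View pics/cm.png

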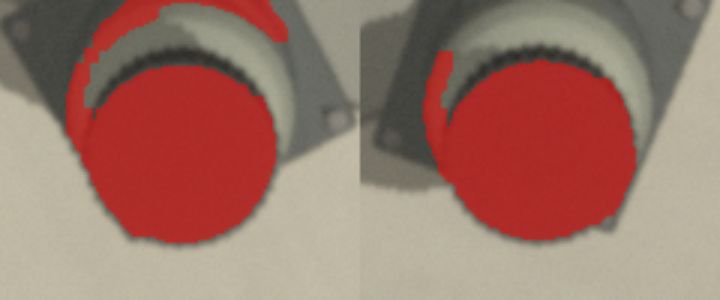

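```bash
sed -i 's/np.ones((5,5),np.uint8))/cv2.getStructuringElement(cv2.MORPH_ELLIPSE,(25,25)))/' capm2.py
python3 - <<'E'
from capm2 import *
a,A=capm('w12');b,B=capm('w13')
save('cm2.png',cv2.resize(np.hstack([A,B]),None,fx=3,fy=3))
E
```

```text
w12 ctr [ 0.5534 -0.2404] dia 0.0506 inl 0.84 rel(y,z) [-0.0006  0.001 ]
w13 ctr [ 0.5535 -0.2412] dia 0.0512 inl 0.8 rel(y,z) [-0.0001  0.0013]
```

View pics/cm2.png

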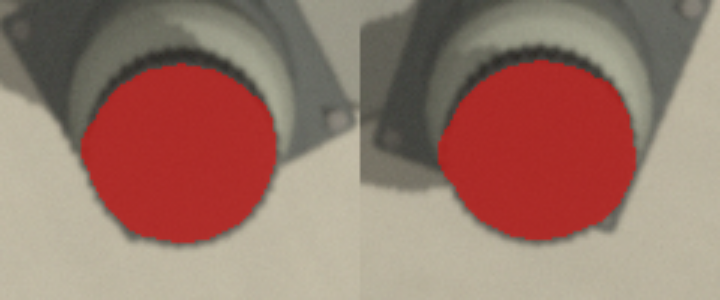

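Both views now agree: cap at (0.5534, -0.2408), within 1 mm, and the TCP is about 1 mm off. Descend around the cap at this yaw.

>>> servo_tool(
  moves=[
    {"dx": 0.045, "dy": 0, "dz": 0.001, "rx": 0, "ry": 0, "rz": 0, "hand": 0},
    {"dx": 0.045, "dy": 0, "dz": 0, "rx": 0, "ry": 0, "rz": 0, "hand": 0},
    {"dx": 0.025, "dy": 0, "dz": 0, "rx": 0, "ry": 0, "rz": 0, "hand": 0},
    {"dx": 0, "dy": 0, "dz": 0, "rx": 0, "ry": 0, "rz": 0, "hand": 0},
    {"dx": 0, "dy": 0, "dz": 0, "rx": 0, "ry": 0, "rz": 0, "hand": 0},
  ],
)

```text
time_s: 15.65
tcp_pos: [0.5536, -0.2415, 0.1389]
ee_rot: [0.547, 1.5, -0.547]
wrist_force: [0.3, 1.3, 0.4]
gripper_width: 0.0852
```

```bash
python3 - <<'E'
from capm2 import *
im,s,c=shot('w14');g=proj(c,[.5534,-.2408,.138]);print(g)
a,A=capm('w14',guess=g)
E
```

```text
15.65 [ 0.5536 -0.2415  0.1389] [ 0.547   1.4998 -0.5471] 0.0413
[250.03074208 244.82321312]
w14 ctr [ 0.5574 -0.2369] dia 0.0399 inl 0.27 rel(y,z) [ 0.006  -0.0001]
```

View pics/w14.png

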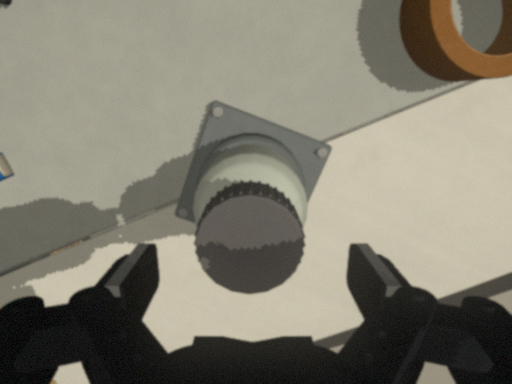

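By eye the disc spans x 195–304 and y 193–293, centre (249.5,243), against the jaw midpoint 252.5. That is 1.5 mm, so I'll trim back 1 mm and descend to grasp height.

>>> servo_tool(
  moves=[
    {"dx": 0.016, "dy": 0, "dz": -0.001, "rx": 0, "ry": 0, "rz": 0, "hand": 0},
    {"dx": 0.014, "dy": 0, "dz": 0, "rx": 0, "ry": 0, "rz": 0, "hand": 0},
    {"dx": 0, "dy": 0, "dz": 0, "rx": 0, "ry": 0, "rz": 0, "hand": 0},
    {"dx": 0, "dy": 0, "dz": 0, "rx": 0, "ry": 0, "rz": 0, "hand": 0},
    {"dx": 0, "dy": 0, "dz": 0, "rx": 0, "ry": 0, "rz": 0, "hand": 0},
  ],
)

```text
time_s: 16.2
tcp_pos: [0.553, -0.241, 0.109]
ee_rot: [0.547, 1.499, -0.548]
wrist_force: [0.3, -0.7, 0.6]
gripper_width: 0.0853
```

```bash
python3 - <<'E'
from h import *
im,s,c=shot('w15');print(s['wrist_force'],proj(c,[.5534,-.2408,.138]),proj(c,np.append(s['tcp_pos'][:2],.138)))
E
```

```text
16.2 [ 0.553 -0.241  0.109] [ 0.5474  1.4987 -0.5477] 0.0029
[ 0.27097681 -0.69421906  0.56679887] [251.59516978 276.77166223] [251.28848607 277.68800098]
```

View pics/w15.png

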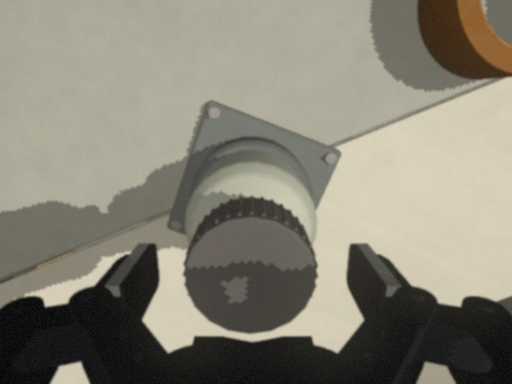

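The disc is centred between the jaws, column 251, rows 216–332. Close with a firm grip.

>>> servo_tool(
  moves=[
    {"dx": 0, "dy": 0.0007, "dz": 0, "rx": 0, "ry": 0, "rz": 0, "hand": 0},
    {"dx": 0, "dy": 0, "dz": 0, "rx": 0, "ry": 0, "rz": 0, "hand": 1},
    {"dx": 0, "dy": 0, "dz": 0, "rx": 0, "ry": 0, "rz": 0, "hand": 1},
    {"dx": 0, "dy": 0, "dz": 0, "rx": 0, "ry": 0, "rz": 0, "hand": 1},
    {"dx": 0, "dy": 0, "dz": 0, "rx": 0, "ry": 0, "rz": 0, "hand": 1},
  ],
  grip_force=80,
)

```text
time_s: 16.75
tcp_pos: [0.5531, -0.2403, 0.1085]
ee_rot: [0.548, 1.5, -0.548]
wrist_force: [-1.4, 1.0, 4.7]
gripper_width: 0.0516
```

>>> servo_tool(
  moves=[
    {"dx": 0, "dy": 0, "dz": 0, "rx": 0, "ry": 0, "rz": 0, "hand": 1},
    {"dx": 0, "dy": 0, "dz": 0, "rx": 0, "ry": 0, "rz": 0, "hand": 1},
    {"dx": 0, "dy": 0, "dz": 0, "rx": 0, "ry": 0, "rz": 0, "hand": 1},
  ],
)

```text
time_s: 17.05
tcp_pos: [0.5531, -0.2403, 0.1084]
ee_rot: [0.548, 1.5, -0.548]
wrist_force: [-2.1, 0.9, 6.3]
gripper_width: 0.0517
```

```bash
python3 - <<'E'
from h import *
im,s,c=shot('w16');print(s['wrist_force'],s['torque'],s['gripper_width'],proj(c,np.append(s['tcp_pos'][:2],.138)))
E
```

```text
17.05 [ 0.5531 -0.2403  0.1084] [ 0.5477  1.5    -0.5477] 0.0015
[-2.07486556  0.88947891  6.27596415] [0.21660647 0.34200012 0.02376564] 0.0516907423260293 [251.1954612 278.5666926]
```

View pics/w16.png

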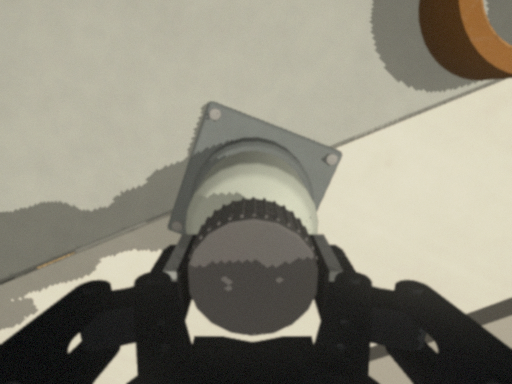

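The cap is firmly held, width 51.7 mm. Press down about 5 mm.

>>> servo_tool(
  moves=[
    {"dx": 0.002, "dy": 0, "dz": 0, "rx": 0, "ry": 0, "rz": 0, "hand": 1},
    {"dx": 0.002, "dy": 0, "dz": 0, "rx": 0, "ry": 0, "rz": 0, "hand": 1},
    {"dx": 0.001, "dy": 0, "dz": 0, "rx": 0, "ry": 0, "rz": 0, "hand": 1},
    {"dx": 0, "dy": 0, "dz": 0, "rx": 0, "ry": 0, "rz": 0, "hand": 1},
    {"dx": 0, "dy": 0, "dz": 0, "rx": 0, "ry": 0, "rz": 0, "hand": 1},
  ],
)

```text
time_s: 17.6
tcp_pos: [0.5532, -0.2403, 0.1038]
ee_rot: [0.548, 1.5, -0.548]
wrist_force: [-3.0, 0.7, 7.0]
gripper_width: 0.0517
```

```bash
python3 - <<'E'
from h import *
im,s,c=shot('w17');print(s['wrist_force'],s['torque'],s['gripper_width'])
print(proj(c,np.append(s['tcp_pos'][:2],.1378)))
A=np.load('w16.npy')[190:345,170:340];B=im[190:345,170:340]
save('w17c.png',cv2.resize(np.hstack([A,B]),None,fx=2.3,fy=2.3,interpolation=cv2.INTER_CUBIC))
E
```

```text
17.6 [ 0.5532 -0.2403  0.1038] [ 0.5476  1.4996 -0.5477] 0.0011
[-3.03619944  0.68052194  6.95307921] [ 0.29196184  0.46002667 -0.00634585] 0.05171149322811538
[251.2090963  284.58565336]
```

View pics/w17c.png

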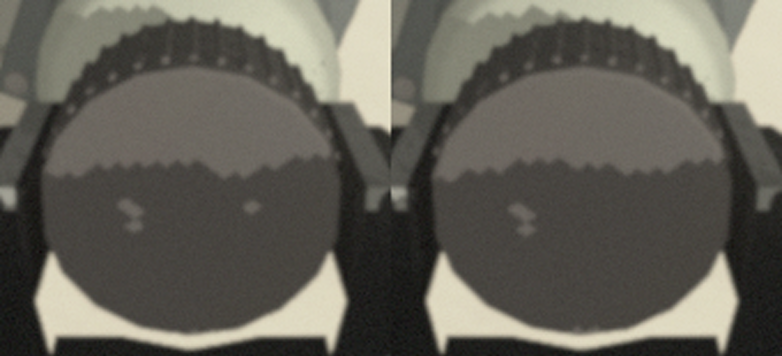

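The cap moved down with the fingers without slipping: 4.6 mm, force 7 N. Press 0.8 mm more, then turn counterclockwise (negative rx, since tool x points down).

>>> servo_tool(
  moves=[
    {"dx": 0.0008, "dy": 0, "dz": 0, "rx": 0, "ry": 0, "rz": 0, "hand": 1},
    {"dx": 0, "dy": 0, "dz": 0, "rx": 0, "ry": 0, "rz": 0, "hand": 1},
    {"dx": 0, "dy": 0, "dz": 0, "rx": -0.15, "ry": 0, "rz": 0, "hand": 1},
    {"dx": 0, "dy": 0, "dz": 0, "rx": -0.15, "ry": 0, "rz": 0, "hand": 1},
    {"dx": 0, "dy": 0, "dz": 0, "rx": 0, "ry": 0, "rz": 0, "hand": 1},
  ],
)

```text
time_s: 18.15
tcp_pos: [0.5538, -0.2406, 0.1034]
ee_rot: [0.429, 1.525, -0.429]
wrist_force: [0.2, 0.1, 6.7]
gripper_width: 0.0521
```

```bash
python3 - <<'E'
from h import *
im,s,c=shot('w18');print(s['wrist_force'],s['torque'],s['gripper_width'])
A=np.load('w17.npy')[190:345,170:340];B=im[190:345,170:340]
save('w18c.png',cv2.resize(np.hstack([A,B]),None,fx=2.3,fy=2.3,interpolation=cv2.INTER_CUBIC))
E
```

```text
18.15 [ 0.5538 -0.2406  0.1034] [ 0.4288  1.5249 -0.4295] 0.0575
[0.22198693 0.05616627 6.71876063] [ 0.12149785  0.21358303 -0.01881452] 0.052106907255200265
```

View pics/w18c.png

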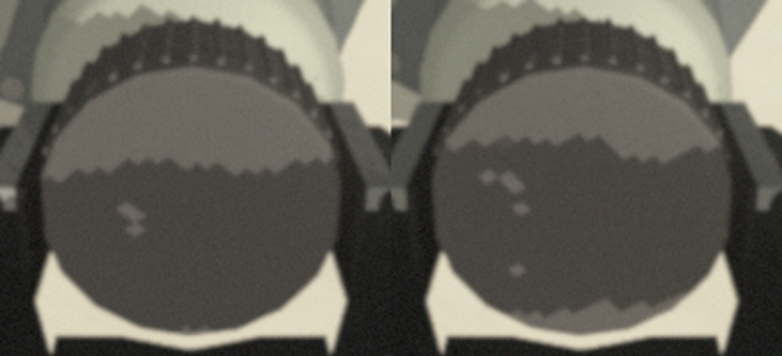

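The ribs are unmoved relative to the fingers, so the cap turns with the gripper, and the twist moment is tiny. Press slightly more and continue to about 70°.

>>> servo_tool(
  moves=[
    {"dx": 0.0004, "dy": 0, "dz": 0, "rx": -0.22, "ry": 0, "rz": 0, "hand": 1},
    {"dx": 0, "dy": 0, "dz": 0, "rx": -0.22, "ry": 0, "rz": 0, "hand": 1},
    {"dx": 0, "dy": 0, "dz": 0, "rx": -0.22, "ry": 0, "rz": 0, "hand": 1},
    {"dx": 0, "dy": 0, "dz": 0, "rx": -0.22, "ry": 0, "rz": 0, "hand": 1},
    {"dx": 0, "dy": 0, "dz": 0, "rx": 0, "ry": 0, "rz": 0, "hand": 1},
  ],
)

```text
time_s: 18.7
tcp_pos: [0.5539, -0.2407, 0.1032]
ee_rot: [0.083, 1.566, -0.085]
wrist_force: [-0.1, -0.5, 7.3]
gripper_width: 0.0518
```

```bash
cat > st.py <<'E'
from h import *
s=r.state();M=R.from_rotvec(s['ee_rot']).as_matrix()
print(round(s['time_s'],2),s['tcp_pos'].round(4),'yaw',np.degrees(np.arctan2(M[1,2],M[0,2])).round(2),'toolx',M[:,0].round(3),s['wrist_force'].round(1),s['torque'].round(3),s['joint_pos'].round(2))
E
python3 st.py
```

```text
18.7 [ 0.5539 -0.2407  0.1032] yaw -6.12 toolx [ 0.003 -0.002 -1.   ] [-0.1 -0.5  7.3] [0.025 0.065 0.001] [-0.47  0.34  1.33  0.    1.47 -0.36]
```

>>> servo_tool(
  moves=[
    {"dx": 0, "dy": 0, "dz": 0, "rx": -0.21, "ry": 0, "rz": 0, "hand": 1},
    {"dx": 0, "dy": 0, "dz": 0, "rx": -0.21, "ry": 0, "rz": 0, "hand": 1},
    {"dx": 0, "dy": 0, "dz": 0, "rx": -0.21, "ry": 0, "rz": 0, "hand": 1},
    {"dx": 0, "dy": 0, "dz": 0, "rx": -0.21, "ry": 0, "rz": 0, "hand": 1},
    {"dx": 0, "dy": 0, "dz": 0, "rx": 0, "ry": 0, "rz": 0, "hand": 1},
  ],
)

```text
time_s: 19.2
tcp_pos: [0.5539, -0.2407, 0.1032]
ee_rot: [-0.247, 1.554, 0.244]
wrist_force: [0.1, 0.1, 7.3]
gripper_width: 0.0516
```

```bash
python3 st.py
```

```text
19.2 [ 0.5539 -0.2407  0.1032] yaw 17.94 toolx [ 0.003 -0.002 -1.   ] [0.1 0.1 7.3] [0.048 0.053 0.012] [-0.47  0.34  1.33  0.    1.47 -0.78]
```

>>> servo_tool(
  moves=[
    {"dx": 0, "dy": 0, "dz": 0, "rx": -0.21, "ry": 0, "rz": 0, "hand": 1},
    {"dx": 0, "dy": 0, "dz": 0, "rx": -0.21, "ry": 0, "rz": 0, "hand": 1},
    {"dx": 0, "dy": 0, "dz": 0, "rx": 0, "ry": 0, "rz": 0, "hand": 1},
    {"dx": 0, "dy": 0, "dz": 0, "rx": 0, "ry": 0, "rz": 0, "hand": 1},
  ],
)

```text
time_s: 19.6
tcp_pos: [0.554, -0.2407, 0.1032]
ee_rot: [-0.409, 1.529, 0.406]
wrist_force: [0.3, -0.5, 7.0]
gripper_width: 0.0521
```

```bash
python3 st.py; python3 - <<'E'
from h import *
im,s,c=shot('w19')
A=np.load('w17.npy')[190:345,170:340];B=im[190:345,170:340]
save('w19c.png',cv2.resize(np.hstack([A,B]),None,fx=2.3,fy=2.3,interpolation=cv2.INTER_CUBIC))
E
```

```text
19.6 [ 0.554  -0.2407  0.1032] yaw 29.81 toolx [ 0.003 -0.002 -1.   ] [ 0.3 -0.5  7. ] [0.058 0.026 0.019] [-0.47  0.34  1.33  0.    1.47 -0.99]
19.6 [ 0.554  -0.2407  0.1032] [-0.4095  1.5293  0.4057] 0.0052
```

View pics/w19c.png

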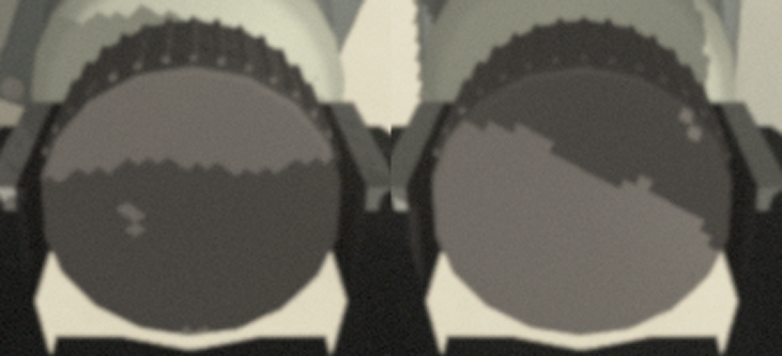

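Yaw is 29.8°, so the cap has turned 69.9°, with the ribs unmoved in the fingers. Lift straight up, slowly at first.

>>> servo_tool(
  moves=[
    {"dx": -0.004, "dy": 0, "dz": 0, "rx": 0, "ry": 0, "rz": 0, "hand": 1},
    {"dx": -0.004, "dy": 0, "dz": 0, "rx": 0, "ry": 0, "rz": 0, "hand": 1},
    {"dx": -0.004, "dy": 0, "dz": 0, "rx": 0, "ry": 0, "rz": 0, "hand": 1},
    {"dx": 0, "dy": 0, "dz": 0, "rx": 0, "ry": 0, "rz": 0, "hand": 1},
  ],
)

```text
time_s: 20.05
tcp_pos: [0.5529, -0.2402, 0.1136]
ee_rot: [-0.408, 1.532, 0.408]
wrist_force: [0.4, 0.3, -0.6]
gripper_width: 0.0517
```

```bash
python3 st.py
```

```text
20.05 [ 0.5529 -0.2402  0.1136] yaw 29.79 toolx [-0.  0. -1.] [ 0.4  0.3 -0.6] [-0.013 -0.026 -0.002] [-0.47  0.33  1.32  0.    1.49 -0.99]
```

The force is only the cap's weight at z 0.1136, above the locked height, so it is free. Continue up.

>>> servo_tool(
  moves=[
    {"dx": -0.012, "dy": 0, "dz": 0, "rx": 0, "ry": 0, "rz": 0, "hand": 1},
    {"dx": -0.02, "dy": 0, "dz": 0, "rx": 0, "ry": 0, "rz": 0, "hand": 1},
    {"dx": -0.02, "dy": 0, "dz": 0, "rx": 0, "ry": 0, "rz": 0, "hand": 1},
    {"dx": -0.01, "dy": 0, "dz": 0, "rx": 0, "ry": 0, "rz": 0, "hand": 1},
    {"dx": 0, "dy": 0, "dz": 0, "rx": 0, "ry": 0, "rz": 0, "hand": 1},
  ],
)

```text
time_s: 20.55
tcp_pos: [0.5536, -0.2406, 0.1775]
ee_rot: [-0.409, 1.53, 0.406]
wrist_force: [-0.6, -1.7, -0.7]
gripper_width: 0.0515
```

>>> servo_tool(
  moves=[
    {"dx": 0, "dy": 0, "dz": 0, "rx": 0, "ry": 0, "rz": 0, "hand": 1},
    {"dx": 0, "dy": 0, "dz": 0, "rx": 0, "ry": 0, "rz": 0, "hand": 1},
    {"dx": 0, "dy": 0, "dz": 0, "rx": 0, "ry": 0, "rz": 0, "hand": 1},
  ],
)

```text
time_s: 20.85
tcp_pos: [0.5526, -0.24, 0.1744]
ee_rot: [-0.407, 1.534, 0.409]
wrist_force: [0.0, 0.2, -1.2]
gripper_width: 0.0518
```

```bash
python3 st.py; python3 - <<'E'
from h import *
im,s,c=shot('w20')
a=eyes.read_camera('scene');b=eyes.read_camera('side')
print([proj(cam(n),[.5535,-.2405,.126]) for n in('scene','side')])
save('s20.png',a);save('d20.png',b)
q=proj(cam('scene'),[.5535,-.2405,.13]).astype(int);A=a[q[1]-75:q[1]+75,q[0]-60:q[0]+60]
q=proj(cam('side'),[.5535,-.2405,.13]).astype(int);B=b[q[1]-75:q[1]+75,q[0]-60:q[0]+60]
save('e20.png',cv2.resize(np.hstack([A,B]),None,fx=3.3,fy=3.3,interpolation=cv2.INTER_CUBIC))
E
```

```text
20.85 [ 0.5526 -0.24    0.1744] yaw 29.79 toolx [-0.002  0.001 -1.   ] [ 0.   0.2 -1.2] [-0.027 -0.031 -0.017] [-0.47  0.29  1.24  0.    1.61 -0.99]
20.85 [ 0.5526 -0.24    0.1744] [-0.4066  1.5335  0.4087] 0.0076
[array([304.64905634, 253.60492052]), array([268.56236757, 156.75652585])]
```

View pics/e20.png

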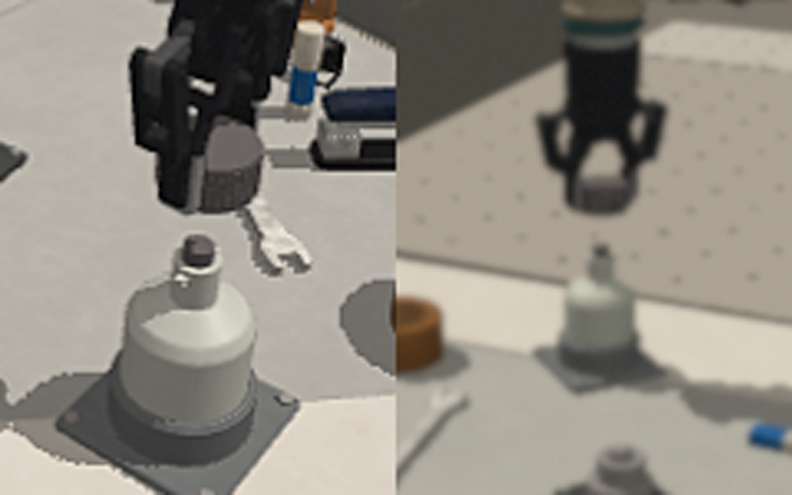

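View pics/s20.png

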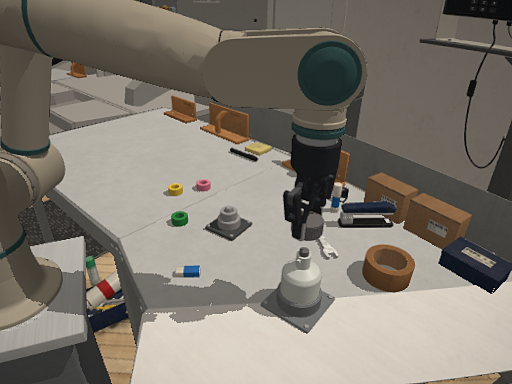

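View pics/w20.png

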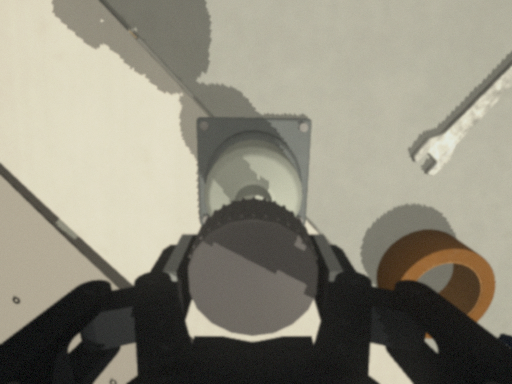

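The cap is off and held level, about 5 cm above the neck. The collars are stacked and the other items are in place. Handing in.

```bash
python3 -c "
from cell import r
print(r.hand_in())"
```

```text
the job is handed in; nothing more can be done
None
```

The job is done and handed in at about 21 s of the 64 s limit. It reported no verdict.

**Collars:** I threaded the wide collar and then the narrow collar down the post before touching the bottle. Each one touched down within 0.1 mm of the height it should have when home. The camera views show them stacked flush.

**Cap:** I gripped the cap, pressed it down about 5 mm and turned it 70° counterclockwise. It came off with only its own weight on the wrist. It is still in the gripper, level to about 0.2°. By the arm's reading, its rim is about 50 mm above the neck and over the bottle's axis to within about 1 mm.

**Other things:** The coloured rings, eraser, spanner and tape roll look undisturbed in the last pictures.

**Checks that disagreed:**
- **Cap measurement:** the first circle fits and two of the colour masks on the cap top were unreliable because of the ribs and shadows. I used a cleaned-up mask, two views and a check by eye, which agreed to about 1–1.5 mm.
- **Narrow collar:** a fit of its top after placing gave a wrong diameter (47.6 mm instead of 44 mm), taken while the arm was still moving. I relied on the contact height and the camera views instead.
- **Gripper width:** it read about 2 mm below the true diameters throughout.

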